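# Bolt the vee rest down on the slotted rail

## Task

Bolt the blue vee rest to the slotted rail: let the T-bolt's head down lengthwise into the free part of the slot, slide it home into the notch of the rest's foot, then turn it clockwise until its head is stopped square across under the slot's lips. Tighten the orange bar nut by feel until it clearly bites and holds the rest firmly, without forcing or overtightening, and let go. Keep the bolt upright and leave the sanding discs where they are.

Things in the scene. Friction and masses are not known exactly. Their poses are not given: they have to be found in the camera images.
- rail: fixed steel clamping rail lying flat on the worktop, 320 long, 74 wide, 27.5 high; origin at the centre of its underside, x along the slot (towards the upright vee), z up. An inverted-T slot runs along its whole middle (y = 0), free on the -x side of the vee rest
- slot_mouth (a point): point in the middle of the rail's slot, level with the rail's top face (27.5 above the worktop), axes as the rail's. Slot mouth 20 wide between lips 10 thick; below them an undercut 38.8 wide and 11.5 high, its floor 6 above the worktop
- vee_rest: blue vee rest, fixed on the rail's top; origin at rail-top height on the bolt's axis when the bolt is home in the notch; x along the slot, away from the notch's mouth. Foot plate 8 thick; its notch, 16.5 wide, is open to -x (straight sides from x = -26, flared mouth out to x = -42) and ends at x = +7. The upright vee stands at x = 85 to 121, about 60 high
- notch_seat (a point): point on the bolt's axis when it is home in the notch, level with the top face of the foot (8 above the rail's top), axes as the vee rest's
- tbolt: loose T-bolt, about 0.3 kg with its nut, standing on its head on the worktop; origin at the centre of the head's underside, x along the head, z up the shank. Head 38 long (x), 17 wide, 9 high; two opposite corners are round, so that in the undercut it turns clockwise (seen from above) from lengthwise to square across and is stopped there within about 0.1 rad. Shank 14 thick
- nut: the bolt's nut; origin at the centre of its flange's underside, 22 to 29 above the head's top at the start: with the head on the slot's floor it clears the foot by 1.5 to 8. Its drag (0.1 N m) turns the bolt along until the head is stopped; then it runs down its steep thread as it is turned clockwise. How far until it bites varies by 1.4 rad; a turning moment of about 0.4 N m is firm
- nut_bar (a point): middle of the nut's orange grip bar, on the bolt's axis, at the start 57 to 64 above the bolt's underside; x along the bar, z up. Bar 104 long (x), 12 thick (y), 20 high, on a neck 26 x 12 x 12 above a steel flange 38 across and 4 thick whose underside is 26 below this point. At the start the bar is within 1.4 rad of parallel to the head
- sanding_discs: bystander: brown stack of sanding discs, 78 across, 9 high; origin at its underside
Not all that is in view belongs to the job. Leave any yellow look-alike of the tbolt alone.

How it is judged:
By the outcome, as a careful person would: the job done as asked, in the order asked, and still so for the second after the job is handed in, with the robot touching nothing.
It also fails if it takes over 67 s, if anything falls off the work surface, if the arm or the gripper's body presses on something with over 40 N, if the wrist force passes 120 N, or if a joint passes its speed limit or range.

## Robot

A 6-joint arm with a two-finger parallel gripper is mounted at the origin on a cart in front of the work surface, level with it; the furniture and walls round the work are solid. World frame = base frame: x ahead of the robot, y to its left, z up, the work surface at z = 0. Lengths are in m, angles in degrees, forces in N, time in s.
With the tool pointing down it reaches from about 0.3 to 0.75 m from the base axis. Payload 8.5 kg.
Tool frame: the origin (TCP) lies on the centre line of the jaws, within the pads' length; the fingertips stand env.tcp_to_tips ahead of it and the grasp point (between the pads) lies 8 mm behind it (env.tcp_to_tips is the distance from the TCP to the fingertips, in m); z points along the fingers, y is the direction in which the jaws open and shut (so a half turn about z gives the same grasp; the last joint's range is limited). The gripper opens to 85 mm and grips with 20 to 120 N. Pads are 22 mm wide; open, the fingers measure 114 mm over their backs; the gripper's body (76 mm by 85 mm) begins 54 mm behind the grasp point. The pads swing forward as they close: fully open they stand 13 mm farther back than shut.
Start: joints at [-12.336, 21.807, 74.336, -0, 83.858, -12.336], TCP at [0.55, 0, 0.242] pointing down, gripper open.
Joint ranges: [-178.18, 178.18], [-50.72, 133.34], [12.68, 142.11], [-81.47, 261.47], [9.98, 163.14], [-165.26, 165.26]. Speed limits (degrees/s): [136.94, 136.94, 180, 180, 180, 180].

## Interface

Orientations are given as a 3x3 rotation matrix whose columns are the frame's x, y, z axes.
In Python, from rig import env gives the robot as it stands. The module is installed in compiled form; this text tells all that it offers.
- The arm moves only by the tool carry_out, never from a script. Its argument "rows" is a list of rows, each an object of numbers: "tx", "ty", "tz": the shift along the tool's x, y, z in cm; "yaw": the turn about the tool's z in rad. In form: [{"tx": .., "ty": .., "tz": .., "yaw": ..}, ...]. A call has 1 to 12 rows; each row shifts and turns the pose as measured when the row begins, along the tool's axes as they then stand; what a row does not reach is not made up. A row lasts 1/10 s, in which the tool goes at most 50 mm and 8.59 degrees, less where a joint would pass 70% of its speed; a pose out of reach is approached as far as the arm can. A call is refused whole if a number of a shift passes 5 or a number of a turn 0.15, either way. A call with a gripper value outside its range is refused whole. "jaw" is the closure, from -1 (fully open) to 1 (shut), set as the call begins (left out, the last holds). The fingers move at their own pace and stop on an object; "squeeze" is the grip in N (left out, the last holds). Time passes only in rows, so rows that do not move let the fingers close. It gives the time, the measured TCP pose, the force and the opening at its end, in the units of the state.
- env.observe(): the state, without advancing time (a new reading comes with each control period).
- env.get_image(name): name is "scene" or "side" or "wrist"; returns the picture (400x640x3 uint8, red, green, blue); there is no depth.
- env.camera_params(name): a dict with "vertical_fov" (degrees; the focal length in pixels is half the picture's height over the tangent of half this angle, whatever the lens; pixels are square), "cx", "cy" (the principal point, pixels), "view" (4x4, takes a point from world to camera coordinates). Camera axes: x right, y up, looking along -z (the intrinsics and any distortion apply to the point x, -y, -z); pixel columns grow to the right and rows downward; lengths in m; the calibration is good to about 2 mm. A picture is of the moment at which its call begins: read the wrist's pose just before it. camera_params takes no time and is no camera call; for the wrist camera it gives the pose at the moment of the call.
- env.close_job(): hands the job in, once; it reports no verdict.
The state is a dict: "time_s": time; "q": joint angles; "qvel": joint speeds; "joint_efforts": joint torques, N m; "position": TCP position; "tool_rot": TCP orientation; "ft_force": force on the tool from outside, world axes, zero at the start; "wrist_torque": the same for the moment, N m; "grip_width": finger opening in m.
Only numpy, scipy, OpenCV 4.12 (cv2) and the standard library are available. Lean on these libraries where they do the work, as an engineer would, in place of code of your own. Each camera call takes 0.05 s, during which the arm holds its last target. There are 200 camera calls.

## Working session

There is one attempt and no reset: what is moved stays moved. The work goes in short steps, Python scripts to look and compute and a tool call to move; the robot and the scene stay as the last step left them, time stands still between calls to the robot, and variables do not carry over. Pictures are saved under pics/ and viewed, about 8 in all and at most 12, crops included, and the job is handed in when it is done.

Besides the shell and the picture viewer there is one more tool, called after "Request:" as name([rows], argument=value, ...), one row to a line, values as JSON. carry_out: Moves the arm, as the interface text tells. Its arguments: {"type":"object","properties":{"rows":{"type":"array","items":{"type":"object","properties":{"tx":{"type":"number"},"ty":{"type":"number"},"tz":{"type":"number"},"yaw":{"type":"number"}}}},"jaw":{"type":"number"},"squeeze":{"type":"number"}},"required":["rows"]}

```bash
mkdir -p pics
python3 - <<'E'
from rig import env
import cv2
s=env.observe(); print(s, env.tcp_to_tips)
for n in ("scene","side","wrist"):
    p=env.camera_params(n); print(n,p)
    im=env.get_image(n); cv2.imwrite(f"pics/a_{n}.png",im[:,:,::-1])
E
```

```text
{'time_s': 0.0, 'q': array([-1.23343833e+01,  2.18419410e+01,  7.43829582e+01, -8.65148479e-04,
        8.38600491e+01, -1.23354311e+01]), 'qvel': array([ 0.0035879 ,  0.01829756, -0.02216763, -0.03521942,  0.00704311,
       -0.06742981]), 'joint_efforts': array([-1.00240642e-03, -4.48466885e+01, -2.31285810e+01, -2.87182611e-04,
        4.73836102e-03,  1.77242771e-05]), 'position': array([5.49727752e-01, 6.68271889e-05, 2.41713435e-01]), 'tool_rot': array([[-1.96944836e-05,  9.99998946e-01, -1.45161022e-03],
       [ 9.99999954e-01,  2.01329585e-05,  3.02047061e-04],
       [ 3.02075968e-04, -1.45160420e-03, -9.99998901e-01]]), 'ft_force': array([-0.86918582,  0.66051811, -0.01577085]), 'wrist_torque': array([ 0.00036396, -0.03819832, -0.05411142]), 'grip_width': 0.08535073584825142} 0.011
scene {'vertical_fov': 56.33114988987457, 'cx': 321.6419910208737, 'cy': 205.3619549759363, 'view': array([[ 0.88094002, -0.47315269,  0.00843912, -0.54017348],
       [ 0.31316921,  0.59625867,  0.73918918, -0.22445648],
       [-0.35478125, -0.64853845,  0.67344498, -0.71584974],
       [ 0.        ,  0.        ,  0.        ,  1.        ]])}
side {'vertical_fov': 52.44306051811981, 'cx': 323.3153123073633, 'cy': 191.32383390434873, 'view': array([[-0.97628364, -0.21602854,  0.01421033,  0.59288344],
       [ 0.15479207, -0.650638  ,  0.74344443, -0.16484153],
       [-0.15135943,  0.72801227,  0.66864673, -0.77782959],
       [ 0.        ,  0.        ,  0.        ,  1.        ]])}
wrist {'vertical_fov': 70.99903472733011, 'cx': 318.76795474233046, 'cy': 198.17126130378745, 'view': array([[ 9.99999329e-01,  8.54921788e-04, -7.81461192e-04,
        -5.49815809e-01],
       [-1.05044240e-03,  9.53655437e-01, -3.00898992e-01,
         4.05460233e-02],
       [ 4.87999611e-04,  3.00899611e-01,  9.53655696e-01,
        -3.79268650e-01],
       [ 0.00000000e+00,  0.00000000e+00,  0.00000000e+00,
         1.00000000e+00]])}
```

View pics/a_scene.png

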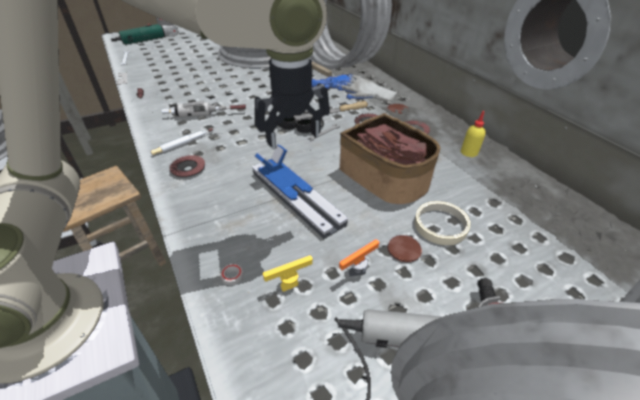

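View pics/a_wrist.png

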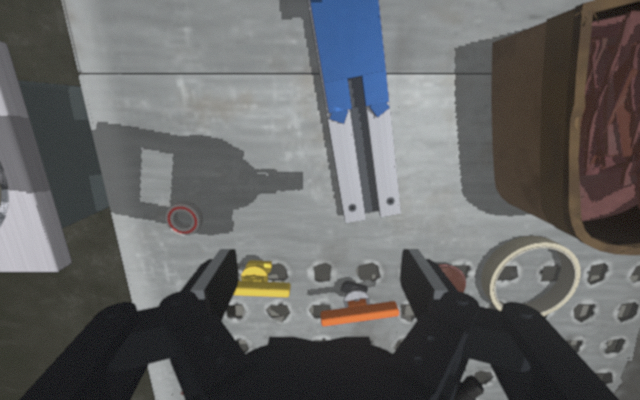

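View pics/a_side.png

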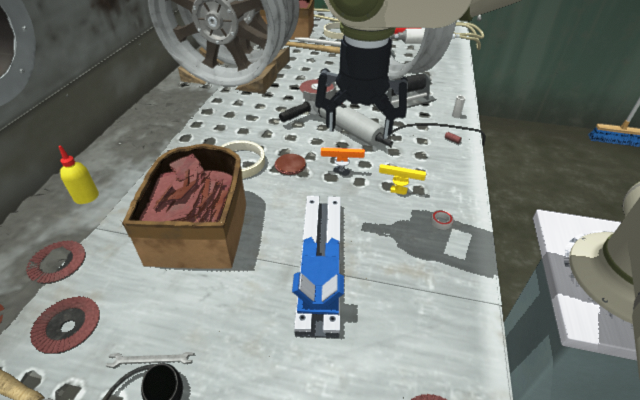

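```bash
cat > h.py <<'E'
import numpy as np, cv2
from rig import env
def grab(n,name=None):
    p=env.camera_params(n); im=env.get_image(n)[:,:,::-1].copy()
    if name: cv2.imwrite(f"pics/{name}.png",im)
    return p,im
def ray(p,u,v):
    f=200/np.tan(np.radians(p["vertical_fov"]/2)); V=p["view"]; R=V[:3,:3]
    d=R.T@np.array([(u-p["cx"])/f,-(v-p["cy"])/f,-1]); return -R.T@V[:3,3], d
def onz(p,u,v,z):
    c,d=ray(p,u,v); return c+d*(z-c[2])/d[2]
def px(p,X):
    f=200/np.tan(np.radians(p["vertical_fov"]/2)); c=p["view"][:3,:3]@X+p["view"][:3,3]
    return np.array([p["cx"]-f*c[0]/c[2], p["cy"]+f*c[1]/c[2]])
def orange(im):
    h=cv2.cvtColor(im,cv2.COLOR_BGR2HSV); m=cv2.inRange(h,(5,170,110),(14,255,255))
    n,l,s,c=cv2.connectedComponentsWithStats(m); i=1+np.argmax(s[1:,4]); return (l==i).astype(np.uint8)
def tri(rs):
    A=np.zeros((3,3));b=np.zeros(3)
    for c,d in rs:
        d=d/np.linalg.norm(d);P=np.eye(3)-np.outer(d,d);A+=P;b+=P@c
    X=np.linalg.solve(A,b); return X,[np.linalg.norm((np.eye(3)-np.outer(d,d)/(d@d))@(X-c))*1e3 for c,d in rs]
def rot(m):
    (c,s,a)=cv2.minAreaRect(cv2.findNonZero(m)); b=cv2.boxPoints((c,s,a)); 
    e=b[1]-b[0]; e2=b[2]-b[1]; L=e if np.hypot(*e)>np.hypot(*e2) else e2
    return np.array(c),L,s
E
python3 - <<'E'
from h import *
rs=[]
for n in ("scene","side","wrist"):
    p=env.camera_params(n); im=cv2.imread(f"pics/a_{n}.png"); m=orange(im); c,L,s=rot(m); print(n,c,L,s,m.sum())
    rs.append(ray(p,*c))
    a,b=[onz(p,*(c+k*L),0.062) for k in(-.5,.5)]; print(a,b,(a+b)/2,np.degrees(np.arctan2(*(b-a)[1::-1])),np.hypot(*(b-a)[:2]))
print(tri(rs))
p=env.camera_params("wrist")
for q in [(347,222),(400,214),(332,122),(384,112),(355,77)]: print(q,onz(p,*q,.0275))
im=cv2.imread("pics/a_side.png")[110:350,240:460]; cv2.imwrite("pics/b.png",cv2.resize(im,None,fx=2.5,fy=2.5,interpolation=cv2.INTER_CUBIC))
E
```

```text
scene [359.753479   256.30859375] [ 37.41516  -21.542038] (7.11680793762207, 43.173553466796875) 189
[ 0.55124103 -0.19575332  0.062     ] [ 0.64974065 -0.18340083  0.062     ] [ 0.60049084 -0.18957707  0.062     ] 7.1479450706084835 0.09927113559490186
side [342.56777954 154.77883911] [43.07196   -1.0505371] (10.606600761413574, 43.084739685058594) 263
[ 0.64853822 -0.1576385   0.062     ] [ 0.55098004 -0.18538543  0.062     ] [ 0.59975913 -0.17151197  0.062     ] -164.1234947653786 0.10142726034326169
wrist [359.86618042 316.47399902] [74.42938  -9.708191] (6.510071277618408, 75.0598373413086) 432
[ 0.55536394 -0.1970637   0.062     ] [ 0.65467558 -0.18114681  0.062     ] [ 0.60501976 -0.18910525  0.062     ] 9.105483361207792 0.10057906944423198
(array([ 0.60320085, -0.18705348,  0.05615084]), [np.float64(1.6044345808486946), np.float64(4.914145780498895), np.float64(5.889715482556923)])
(347, 222) [ 0.58752009 -0.06646694  0.0275    ]
(400, 214) [ 0.65698238 -0.0550353   0.0275    ]
(332, 122) [0.5656414  0.06193911 0.0275    ]
(384, 112) [0.62680575 0.07338526 0.0275    ]
(355, 77) [0.59108672 0.11145329 0.0275    ]
```

View pics/b.png

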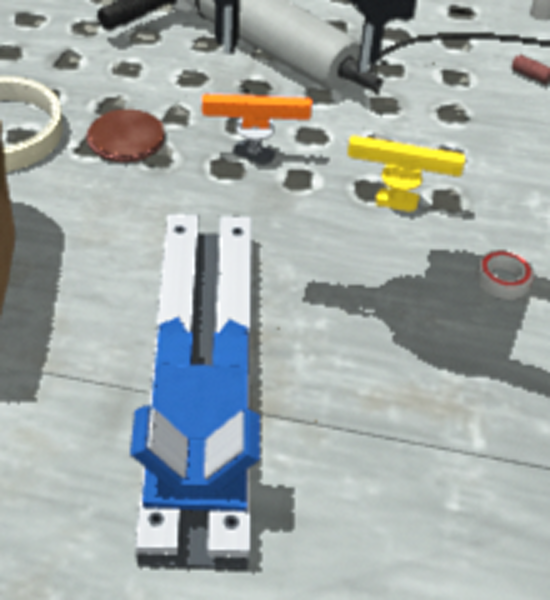

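Request:
carry_out([
  {"tx":-2,"ty":2.5,"tz":2.5},
  {"tx":-2,"ty":2.5,"tz":2.5},
  {"tx":-2,"ty":2.5,"tz":2.5},
  {"tx":-2,"ty":2.5,"tz":2.5},
  {"tx":-2,"ty":2,"tz":2.5},
  {"tx":-2,"ty":1,"tz":2.5},
  {},
], jaw=-1, squeeze=60)

```text
validation failed for argument at $.ro...
```

Run:
```python
from h import *
p,im=grab("wrist","c")
m=orange(im); c,L,s=rot(m); print(c,L,s)
a,b=[onz(p,*(c+k*L),0.062) for k in(-.5,.5)]; print(a,b,(a+b)/2,np.degrees(np.arctan2(*(b-a)[1::-1])),np.hypot(*(b-a)[:2]))
print(env.observe()["position"])
```

```text
[359.46731567 316.26315308] [ 74.81799  -10.319702] (6.661074161529541, 75.52633666992188)
[ 0.55456233 -0.19722108  0.062     ] [ 0.6543323  -0.18031853  0.062     ] [ 0.60444731 -0.18876981  0.062     ] 9.615477768221082 0.10119161619155577
[5.49836402e-01 1.60107190e-05 2.41945409e-01]
```

View pics/c.png

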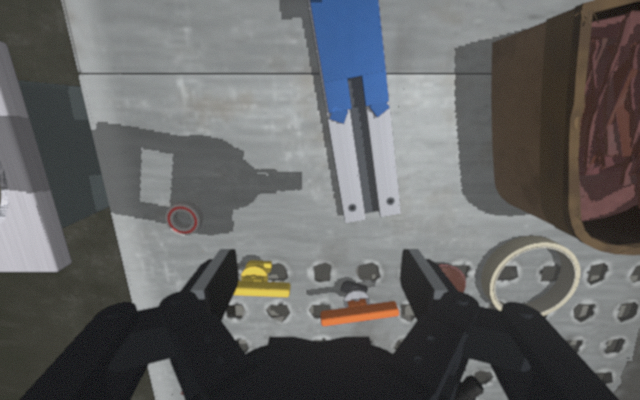

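The move was refused, so the arm hasn't moved. I'll retry with full rows.

Request:
carry_out([
  {"tx":-2,"ty":2.5,"tz":2.5,"yaw":0},
  {"tx":-2,"ty":2.5,"tz":2.5,"yaw":0},
  {"tx":-2,"ty":2.5,"tz":2.5,"yaw":0},
  {"tx":-2,"ty":2.5,"tz":2.5,"yaw":0},
  {"tx":-2,"ty":2,"tz":2.5,"yaw":0},
  {"tx":-2,"ty":1,"tz":2.5,"yaw":0},
  {"tx":0,"ty":0,"tz":0,"yaw":0},
], jaw=-1, squeeze=60)

```text
time_s: 0.9
position: [0.6847, -0.1236, 0.086]
tool_rot: [[-0.002, 1.0, 0.0], [1.0, 0.002, 0.001], [0.001, 0.0, -1.0]]
ft_force: [0.5, 1.0, -1.2]
grip_width: 0.0853
```

Run:
```python
from h import *
p,im=grab("wrist","d")
m=orange(im); c,L,s=rot(m); print(c,L,s)
a,b=[onz(p,*(c+k*L),0.062) for k in(-.5,.5)]; print(a,b,(a+b)/2,np.degrees(np.arctan2(*(b-a)[1::-1])),np.hypot(*(b-a)[:2]))
x,y=map(int,c); print(c)
cv2.imwrite("pics/d2.png",cv2.resize(im[max(0,y-150):y+70,max(0,x-110):x+110],None,fx=2.7,fy=2.7,interpolation=cv2.INTER_CUBIC))
```

```text
[247.5 315.5] [51.  0.] (27.0, 51.0)
[ 0.6202956  -0.17941436  0.062     ] [ 0.65447192 -0.17934945  0.062     ] [ 0.63738376 -0.17938191  0.062     ] 0.10882798385938124 0.03417638261847918
[247.5 315.5]
```

View pics/d2.png

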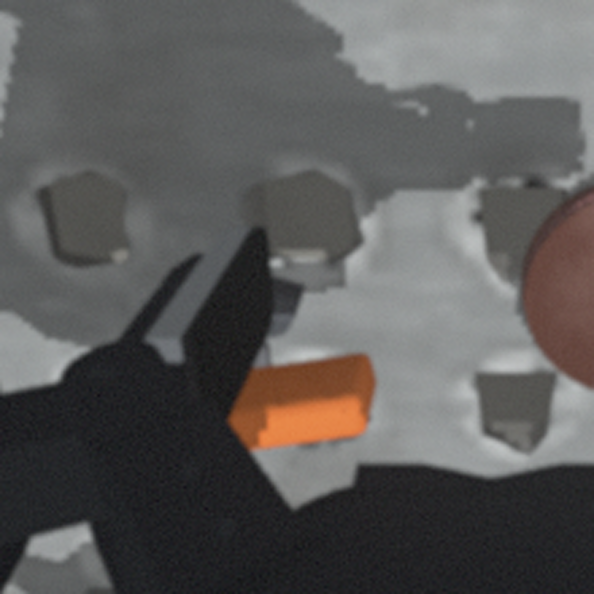

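Request:
carry_out([
  {"tx":1,"ty":-4,"tz":0,"yaw":0},
  {"tx":1,"ty":-4,"tz":0,"yaw":0},
  {"tx":0,"ty":0,"tz":0,"yaw":0},
])

```text
time_s: 1.25
position: [0.6015, -0.0998, 0.089]
tool_rot: [[-0.004, 1.0, 0.003], [1.0, 0.004, 0.001], [0.001, 0.003, -1.0]]
ft_force: [-0.0, 0.9, -0.2]
grip_width: 0.0855
```

Run:
```python
from h import *
p,im=grab("wrist","e")
print(env.observe()["position"])
m=orange(im); c,L,s=rot(m); print(c,L,s)
a,b=[onz(p,*(c+k*L),0.062) for k in(-.5,.5)]; print(a,b,(a+b)/2,np.degrees(np.arctan2(*(b-a)[1::-1])),np.hypot(*(b-a)[:2]))
cv2.imwrite("pics/e2.png",cv2.resize(im[200:400,190:430],None,fx=3,fy=3,interpolation=cv2.INTER_CUBIC))
```

```text
[ 0.6045029  -0.10086638  0.09001794]
[382.5 344. ] [23.  0.] (14.0, 23.0)
[ 0.63937905 -0.18249915  0.062     ] [ 0.65573809 -0.18248423  0.062     ] [ 0.64755857 -0.18249169  0.062     ] 0.05227270412560408 0.01635905388354082
```

View pics/e2.png

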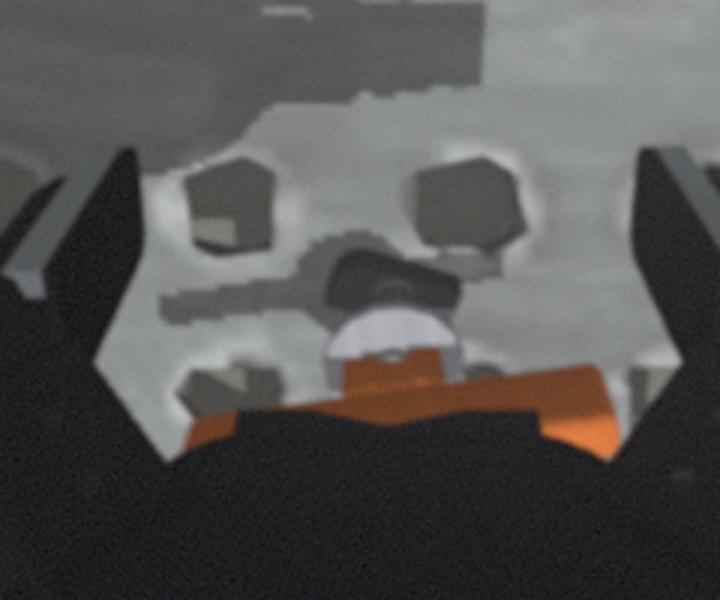

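Run:
```python
from h import *
im=cv2.imread("pics/e.png"); p=env.camera_params("wrist"); g=cv2.cvtColor(im,cv2.COLOR_BGR2GRAY)
print(g[280:306:2,294:350:3])
# upper edge: first row with g<78 per column
pts=[]
for u in range(297,346):
    col=g[276:305,u]; i=np.argmax(col<80)
    if col[i]<80: pts.append((u,276+i))
W=[onz(p,u,v,.009)[:2] for u,v in pts]
for q,w in zip(pts[::3],W[::3]): print(q,np.round(w*1000,1))
W=np.array(W)*1000
s=W[8:-6]; d=np.polyfit(s[:,0],s[:,1],1); print("angle",np.degrees(np.arctan(d[0])),np.abs(np.polyval(d,s[:,0])-s[:,1]).max())
```

```text
[[118 109  92  90  92  92  92  92 111 152 152 157 117  74  79  78  78  77
   76]
 [ 98  91  93  90  84  77  79  89  95 127 156 159 160 130 103 110 120 120
   98]
 [ 90  91  92  85  60  53  52  60  75  92 137 161 163 163 117 113 128 131
  119]
 [ 91  89  91  58  51  48  52  53  52  58  89 109 112 117 106 105 108 114
  108]
 [ 91  90  79  51  52  54  51  54  52  50  52  59  74  92 104 110 111 109
  109]
 [ 89  90  72  54  57  58  60  57  54  51  53  50  50  55  71  90 105 108
  106]
 [ 89  88  62  58  58  60  60  62  63  63  57  53  50  52  49  55  76 106
   98]
 [ 91  89  59  62  60  60  57  64  77  75  75  61  58  52  51  48  61 120
  119]
 [ 93  84  52  59  60  61  62  69  64  64  63  65  59  59  55  55  59 134
  140]
 [ 90  78  55  59  58  56  61  62  62  64  61  63  60  62  57  58  67 133
  140]
 [ 88  79  57  60  59  59  59  71  74  78  78  68  61  57  59  62  87 140
  143]
 [ 88  84  73  63  57  67  81 104 112 120 120 105  84  74  69  71 105 137
  138]
 [ 86  86  88  86  77  95 132 163 170 172 169 164 143 115  94  93 126 134
  135]]
(297, np.int64(298)) [ 586.3 -186.1]
(300, np.int64(288)) [ 589.2 -175.6]
(303, np.int64(285)) [ 591.9 -172.5]
(306, np.int64(283)) [ 594.5 -170.5]
(309, np.int64(282)) [ 597.2 -169.5]
(312, np.int64(282)) [ 599.8 -169.5]
(315, np.int64(283)) [ 602.4 -170.5]
(318, np.int64(284)) [ 605.1 -171.5]
(321, np.int64(285)) [ 607.7 -172.5]
(324, np.int64(287)) [ 610.4 -174.6]
(327, np.int64(287)) [ 613.  -174.6]
(330, np.int64(276)) [ 615.5 -163.4]
(333, np.int64(278)) [ 618.2 -165.4]
(336, np.int64(280)) [ 620.8 -167.5]
(339, np.int64(277)) [ 623.4 -164.4]
(342, np.int64(277)) [ 626.  -164.4]
(345, np.int64(277)) [ 628.6 -164.4]
angle 8.206179826588377 6.606991384637496
```

Request:
carry_out([
  {"tx":0,"ty":0,"tz":-4,"yaw":0},
  {"tx":-2.5,"ty":0,"tz":-4,"yaw":0},
  {"tx":-2.5,"ty":0,"tz":-3,"yaw":0},
  {"tx":-2.5,"ty":0,"tz":0,"yaw":0},
  {"tx":0,"ty":0,"tz":0,"yaw":0},
  {"tx":0,"ty":0,"tz":0,"yaw":0},
])

```text
time_s: 1.9
position: [0.6092, -0.1761, 0.2139]
tool_rot: [[-0.009, 1.0, 0.024], [1.0, 0.009, -0.008], [-0.008, 0.024, -1.0]]
ft_force: [0.7, 0.2, -0.3]
grip_width: 0.0855
```

Run:
```python
from h import *
p,im=grab("wrist","f")
print(env.observe()["position"])
m=orange(im); c,L,s=rot(m); print(c,L,s)
for z in (.062,.0705):
  a,b=[onz(p,*(c+k*L),z) for k in(-.5,.5)]; print(a,b,(a+b)/2,np.degrees(np.arctan2(*(b-a)[1::-1])),np.hypot(*(b-a)[:2]))
h=cv2.cvtColor(im,cv2.COLOR_BGR2HSV)
```

```text
[ 0.60914705 -0.17604516  0.21359298]
[352.06756592 190.40542603] [10.054077  -1.6756897] (1.1507929563522339, 10.192737579345703)
[ 0.64312311 -0.18333191  0.062     ] [ 0.65367949 -0.18146316  0.062     ] [ 0.6484013  -0.18239754  0.062     ] 10.038783227384474 0.010720508677948081
[ 0.6419945  -0.18080277  0.0705    ] [ 0.65223371 -0.17899017  0.0705    ] [ 0.64711411 -0.17989647  0.0705    ] 10.038783227384483 0.010398408268357189
```

View pics/f.png

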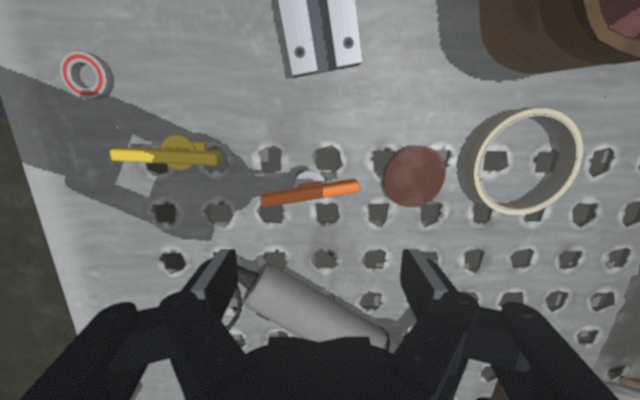

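```bash
sed -i 's/(5,170,110),(14,255,255)/(3,120,60),(13,255,255)/' h.py
cat >> h.py <<'E'
def bar(p,im,z=.0705):
    m=cv2.morphologyEx(orange(im),cv2.MORPH_CLOSE,np.ones((5,5))); c,L,s=rot(m)
    a,b=[onz(p,*(c+k*L),z) for k in(-.5,.5)]; d=b-a
    print("bar px",c,s,"world",(a+b)/2,"ang",np.degrees(np.arctan2(d[1],d[0])),"len",np.hypot(*d[:2]))
E
python3 - <<'E'
from h import *
p=env.camera_params("wrist"); im=cv2.imread("pics/f.png")
h=cv2.cvtColor(im,cv2.COLOR_BGR2HSV); print(h[198,275],h[188,345],h[190,330],h[175,415])
for z in (.062,.07): bar(p,im,z)
# rail end points
for q in [(290,76),(361,67),(315,72),(331,70)]: print(q,onz(p,*q,.0275))
print(env.observe()["tool_rot"])
E
```

```text
[ 11 160 139] [ 12 160 230] [ 12 163 229] [  5  87 103]
bar px [309.46755981 191.19877625] (16.273555755615234, 98.11902618408203) world [ 0.60305014 -0.18319634  0.062     ] ang 9.713724803723558 len 0.1032009023192626
bar px [309.46755981 191.19877625] (16.273555755615234, 98.11902618408203) world [ 0.60311974 -0.18081394  0.07      ] ang 9.713724803723553 len 0.10027912049911072
(290, 76) [ 0.58282969 -0.06858105  0.0275    ]
(361, 67) [ 0.65640685 -0.05909293  0.0275    ]
(315, 72) [ 0.60879266 -0.06444102  0.0275    ]
(331, 70) [ 0.62536426 -0.06233147  0.0275    ]
[[-0.0088332   0.99968738  0.02339055]
 [ 0.99992645  0.00902488 -0.00810193]
 [-0.00831049  0.02331726 -0.99969357]]
```

Request:
carry_out([
  {"tx":-0.7,"ty":-0.6,"tz":0,"yaw":0.12},
  {"tx":0,"ty":0,"tz":0,"yaw":0.14},
  {"tx":0,"ty":0,"tz":0,"yaw":0.14},
  {"tx":0,"ty":0,"tz":0,"yaw":0.14},
  {"tx":0,"ty":0,"tz":0,"yaw":0.14},
  {"tx":0,"ty":0,"tz":0,"yaw":0.14},
  {"tx":0,"ty":0,"tz":0,"yaw":0.14},
  {"tx":0,"ty":0,"tz":0,"yaw":0.14},
  {"tx":0,"ty":0,"tz":0,"yaw":0.14},
  {"tx":0,"ty":0,"tz":0,"yaw":0.14},
  {"tx":0,"ty":0,"tz":0,"yaw":0},
])

```text
time_s: 3.05
position: [0.6055, -0.1696, 0.211]
tool_rot: [[0.987, 0.157, 0.018], [0.157, -0.988, -0.003], [0.018, 0.005, -1.0]]
ft_force: [0.4, 0.5, -0.7]
grip_width: 0.0855
```

Request:
carry_out([
  {"tx":-0.4,"ty":0.7,"tz":1.5,"yaw":0},
  {"tx":-0.4,"ty":0.6,"tz":2,"yaw":0},
  {"tx":0,"ty":0,"tz":2,"yaw":0},
  {"tx":0,"ty":0,"tz":1.5,"yaw":0},
  {"tx":0,"ty":0,"tz":0,"yaw":0},
  {"tx":0,"ty":0,"tz":0,"yaw":0},
])

```text
time_s: 3.65
position: [0.6022, -0.1797, 0.139]
tool_rot: [[0.983, 0.185, 0.019], [0.185, -0.983, -0.002], [0.018, 0.005, -1.0]]
ft_force: [0.2, -0.2, -0.1]
grip_width: 0.0852
```

Run:
```python
from h import *
s=env.observe();p,im=grab("wrist","g")
print(s["position"],s["tool_rot"])
for z in (.062,.0705): bar(p,im,z)
m=orange(im); ys,xs=np.nonzero(m); print(xs.min(),xs.max(),ys.min(),ys.max(),m.sum())
```

```text
[ 0.6022136  -0.17967509  0.13900593] [[ 0.98256399  0.18495714  0.01894359]
 [ 0.18502585 -0.98273177 -0.00192593]
 [ 0.01826025  0.00539741 -0.9998187 ]]
bar px [324.02526855 210.00663757] (15.28991413116455, 126.12913513183594) world [ 0.60241125 -0.18543222  0.062     ] ang 10.325728493819868 len 0.10576189503433571
bar px [324.02526855 210.00663757] (15.28991413116455, 126.12913513183594) world [ 0.60535743 -0.18464756  0.0705    ] ang 10.32572849381985 len 0.10148229918980248
316 332 147 273 1803
```

View pics/g.png

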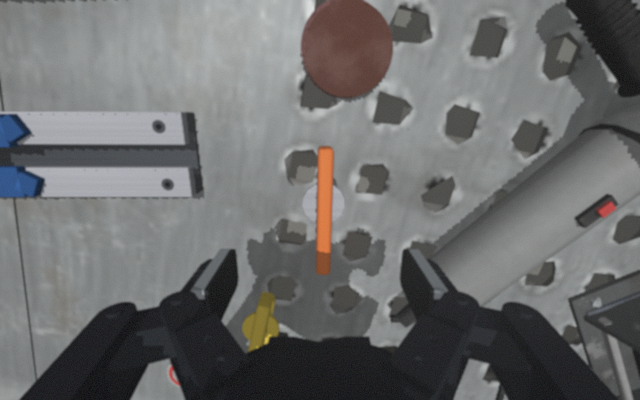

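Request:
carry_out([
  {"tx":0,"ty":0.5,"tz":1.5,"yaw":0},
  {"tx":0,"ty":0,"tz":1.8,"yaw":0},
  {"tx":0,"ty":0,"tz":1.8,"yaw":0},
  {"tx":0,"ty":0,"tz":1.5,"yaw":0},
  {"tx":0,"ty":0,"tz":0.8,"yaw":0},
  {"tx":0,"ty":0,"tz":0,"yaw":0},
])

```text
time_s: 4.3
position: [0.6063, -0.1864, 0.0628]
tool_rot: [[0.982, 0.189, 0.024], [0.189, -0.982, -0.005], [0.023, 0.009, -1.0]]
ft_force: [-1.0, 0.5, -0.1]
grip_width: 0.0853
```

Request:
carry_out([
  {"tx":0,"ty":0,"tz":-2,"yaw":0},
  {"tx":0,"ty":0,"tz":-2,"yaw":0},
  {"tx":0,"ty":0,"tz":-2,"yaw":0},
  {"tx":0,"ty":0,"tz":-2,"yaw":0},
  {"tx":0,"ty":0,"tz":0,"yaw":0},
  {"tx":0,"ty":0,"tz":0,"yaw":0},
])

```text
time_s: 4.9
position: [0.6051, -0.1869, 0.148]
tool_rot: [[0.981, 0.191, 0.028], [0.191, -0.982, -0.007], [0.026, 0.012, -1.0]]
ft_force: [-0.1, -0.5, -1.2]
grip_width: 0.0855
```

Request:
carry_out([
  {"tx":0,"ty":0,"tz":4,"yaw":0},
  {"tx":0,"ty":0,"tz":0,"yaw":0},
  {"tx":0,"ty":0,"tz":0,"yaw":0},
])

```text
time_s: 5.2
position: [0.6065, -0.1874, 0.1072]
tool_rot: [[0.981, 0.191, 0.029], [0.191, -0.982, -0.007], [0.027, 0.013, -1.0]]
ft_force: [-0.0, -0.0, 0.5]
grip_width: 0.0855
```

Request:
carry_out([
  {"tx":-4,"ty":0,"tz":0,"yaw":0},
  {"tx":0,"ty":0,"tz":0,"yaw":0},
  {"tx":0,"ty":0,"tz":0,"yaw":0},
])

```text
time_s: 5.5
position: [0.5665, -0.1952, 0.1078]
tool_rot: [[0.981, 0.191, 0.029], [0.192, -0.981, -0.008], [0.027, 0.013, -1.0]]
ft_force: [-0.0, -0.6, 0.4]
grip_width: 0.0857
```

Request:
carry_out([
  {"tx":2,"ty":0,"tz":0,"yaw":0},
  {"tx":2,"ty":0,"tz":0,"yaw":0},
  {"tx":0,"ty":0,"tz":0,"yaw":0},
])

```text
time_s: 5.8
position: [0.609, -0.188, 0.1122]
tool_rot: [[0.981, 0.191, 0.033], [0.191, -0.982, -0.01], [0.031, 0.016, -0.999]]
ft_force: [-0.6, 0.6, -0.2]
grip_width: 0.0856
```

Request:
carry_out([
  {"tx":-3.5,"ty":0,"tz":0,"yaw":0},
  {"tx":-3.5,"ty":0,"tz":0,"yaw":0},
  {"tx":-3.5,"ty":0,"tz":0,"yaw":0},
  {"tx":0,"ty":0,"tz":0,"yaw":0},
  {"tx":0,"ty":0,"tz":0,"yaw":0},
])

```text
time_s: 6.3
position: [0.5042, -0.2087, 0.1108]
tool_rot: [[0.98, 0.194, 0.038], [0.194, -0.981, -0.013], [0.035, 0.02, -0.999]]
ft_force: [0.5, -0.0, -0.4]
grip_width: 0.0857
```

Request:
carry_out([
  {"tx":0,"ty":0,"tz":0,"yaw":0},
  {"tx":0,"ty":0,"tz":0,"yaw":0},
  {"tx":0,"ty":0,"tz":0,"yaw":0},
  {"tx":0,"ty":0,"tz":0,"yaw":0},
  {"tx":0,"ty":0,"tz":0,"yaw":0},
])

```text
time_s: 6.8
position: [0.5069, -0.2086, 0.1114]
tool_rot: [[0.98, 0.196, 0.04], [0.197, -0.98, -0.014], [0.036, 0.022, -0.999]]
ft_force: [-0.4, 1.0, -0.4]
grip_width: 0.0854
```

Request:
carry_out([
  {"tx":0,"ty":0,"tz":0,"yaw":0.14},
  {"tx":0,"ty":0,"tz":0,"yaw":0.14},
  {"tx":0,"ty":0,"tz":0,"yaw":0.14},
  {"tx":0,"ty":0,"tz":0,"yaw":0.14},
  {"tx":0,"ty":0,"tz":0,"yaw":0},
  {"tx":0,"ty":0,"tz":0,"yaw":0},
])

```text
time_s: 7.4
position: [0.5076, -0.2082, 0.1109]
tool_rot: [[0.928, -0.369, 0.04], [-0.369, -0.929, -0.014], [0.042, -0.002, -0.999]]
ft_force: [0.2, 0.6, -0.2]
grip_width: 0.0852
```

Request:
carry_out([
  {"tx":0,"ty":0,"tz":-5,"yaw":0},
  {"tx":0,"ty":0,"tz":0,"yaw":0},
  {"tx":0,"ty":0,"tz":0,"yaw":0},
  {"tx":0,"ty":0,"tz":-5,"yaw":0},
  {"tx":0,"ty":0,"tz":0,"yaw":0},
  {"tx":0,"ty":0,"tz":0,"yaw":0},
])

```text
time_s: 8.0
position: [0.5035, -0.2066, 0.2118]
tool_rot: [[0.934, -0.355, 0.037], [-0.355, -0.935, -0.012], [0.039, -0.002, -0.999]]
ft_force: [-0.1, -0.3, -0.3]
grip_width: 0.0854
```

Request:
carry_out([
  {"tx":0,"ty":0,"tz":3.5,"yaw":0},
  {"tx":0,"ty":0,"tz":3.5,"yaw":0},
  {"tx":0,"ty":0,"tz":3,"yaw":0},
  {"tx":0,"ty":0,"tz":0,"yaw":0},
  {"tx":0,"ty":0,"tz":0,"yaw":0},
])

```text
time_s: 8.5
position: [0.5074, -0.2078, 0.1072]
tool_rot: [[0.936, -0.35, 0.037], [-0.349, -0.937, -0.012], [0.039, -0.002, -0.999]]
ft_force: [0.3, 0.0, 0.1]
grip_width: 0.0859
```

Request:
carry_out([
  {"tx":0,"ty":0,"tz":-5,"yaw":0},
])

```text
time_s: 8.6
position: [0.5036, -0.206, 0.1533]
tool_rot: [[0.937, -0.349, 0.028], [-0.349, -0.937, -0.005], [0.028, -0.005, -1.0]]
ft_force: [0.4, -0.9, 0.4]
grip_width: 0.0853
```

Request:
carry_out([
  {"tx":0,"ty":0,"tz":-5,"yaw":0},
])

```text
time_s: 8.7
position: [0.5021, -0.2056, 0.2056]
tool_rot: [[0.937, -0.349, 0.027], [-0.349, -0.937, -0.005], [0.027, -0.005, -1.0]]
ft_force: [0.8, -1.4, 1.6]
grip_width: 0.0852
```

```bash
python3 -c "
from h import *
s=env.observe();print(s['q'],s['qvel'])"
```

```text
[-35.0853062   22.11821355  80.23985217   0.67786253  76.20619784
  75.19061189] [-8.51853951e-01 -2.86157452e+01 -4.11231841e+01 -4.09853073e-01
  7.33700176e+01 -5.16870141e-03]
```

Request:
carry_out([
  {"tx":0,"ty":0,"tz":0,"yaw":0},
])

```text
time_s: 8.8
position: [0.5039, -0.2068, 0.2129]
tool_rot: [[0.937, -0.348, 0.038], [-0.348, -0.937, -0.012], [0.04, -0.001, -0.999]]
ft_force: [-0.4, -0.8, -0.1]
grip_width: 0.0853
```

Request:
carry_out([
  {"tx":0,"ty":0,"tz":0,"yaw":0},
])

```text
time_s: 8.9
position: [0.504, -0.2069, 0.2145]
tool_rot: [[0.937, -0.348, 0.04], [-0.348, -0.937, -0.014], [0.042, -0.001, -0.999]]
ft_force: [-0.5, 0.4, -0.5]
grip_width: 0.0854
```

```bash
python3 -c "
from h import *
s=env.observe();print(s['q'],s['qvel'])"
```

```text
[-35.07538069  21.52324509  79.63201749   0.67632227  76.50014172
  75.14813696] [-0.01671111 -3.08035834 -3.81986325  0.10427162  1.9372401  -0.2630961 ]
```

Request:
carry_out([
  {"tx":0,"ty":0,"tz":4,"yaw":0},
  {"tx":0,"ty":0,"tz":4,"yaw":0},
  {"tx":0,"ty":0,"tz":3,"yaw":0},
  {"tx":0,"ty":0,"tz":0,"yaw":0},
  {"tx":0,"ty":0,"tz":-5,"yaw":0},
  {"tx":0,"ty":0,"tz":-3.5,"yaw":0},
  {"tx":0,"ty":0,"tz":-2,"yaw":0},
  {"tx":0,"ty":0,"tz":-1,"yaw":0},
  {"tx":0,"ty":0,"tz":-0.4,"yaw":0},
  {"tx":0,"ty":0,"tz":0,"yaw":0},
])

```text
time_s: 9.9
position: [0.5036, -0.2066, 0.2328]
tool_rot: [[0.937, -0.346, 0.047], [-0.346, -0.938, -0.019], [0.051, 0.002, -0.999]]
ft_force: [1.0, -0.7, 0.3]
grip_width: 0.0855
```

Request:
carry_out([
  {"tx":0,"ty":0,"tz":5,"yaw":0},
  {"tx":0,"ty":0,"tz":3.5,"yaw":0},
  {"tx":0,"ty":0,"tz":2,"yaw":0},
  {"tx":0,"ty":0,"tz":1,"yaw":0},
  {"tx":0,"ty":0,"tz":0.4,"yaw":0},
  {"tx":0,"ty":0,"tz":0,"yaw":0},
])

```text
time_s: 10.5
position: [0.5097, -0.2091, 0.111]
tool_rot: [[0.937, -0.346, 0.049], [-0.345, -0.938, -0.02], [0.053, 0.002, -0.999]]
ft_force: [0.4, 0.1, 0.0]
grip_width: 0.0852
```

Request:
carry_out([
  {"tx":0,"ty":0,"tz":-5,"yaw":0},
  {"tx":0,"ty":0,"tz":0,"yaw":0},
  {"tx":0,"ty":0,"tz":0,"yaw":0},
  {"tx":0,"ty":0,"tz":-5,"yaw":0},
  {"tx":0,"ty":0,"tz":0,"yaw":0},
  {"tx":0,"ty":0,"tz":0,"yaw":0},
])

```text
time_s: 11.1
position: [0.5056, -0.2076, 0.2164]
tool_rot: [[0.937, -0.346, 0.054], [-0.345, -0.938, -0.024], [0.059, 0.004, -0.998]]
ft_force: [-0.3, -0.3, -0.5]
grip_width: 0.0855
```

Request:
carry_out([
  {"tx":-4,"ty":0,"tz":0,"yaw":0},
  {"tx":-4,"ty":0,"tz":0,"yaw":0},
  {"tx":-4,"ty":0,"tz":0,"yaw":0},
  {"tx":-4,"ty":0,"tz":0,"yaw":0},
  {"tx":0,"ty":0,"tz":0,"yaw":0},
  {"tx":0,"ty":0,"tz":0,"yaw":0},
])

```text
time_s: 11.7
position: [0.3501, -0.1496, 0.2034]
tool_rot: [[0.937, -0.345, 0.053], [-0.345, -0.938, -0.023], [0.058, 0.003, -0.998]]
ft_force: [0.4, 0.5, -0.4]
grip_width: 0.0854
```

```bash
python3 -c "
from h import *
s=env.observe();print(s['q'],s['qvel'],s['q'][[1,2,4]].sum())"
```

```text
[-41.82501571   5.51329759 104.19165589   1.12784866  67.15863904
  67.96375363] [-0.44059011 -1.55117261  3.20063019 -0.15561129  0.01072503 -0.41271801] 176.86359251344106
```

Request:
carry_out([
  {"tx":0,"ty":0,"tz":-1.5,"yaw":0},
  {"tx":0,"ty":0,"tz":-1.5,"yaw":0},
  {"tx":0,"ty":0,"tz":-1.5,"yaw":0},
  {"tx":0,"ty":0,"tz":-1.5,"yaw":0},
  {"tx":0,"ty":0,"tz":-1.5,"yaw":0},
  {"tx":0,"ty":0,"tz":-1.5,"yaw":0},
])

```text
time_s: 12.3
position: [0.349, -0.1495, 0.2943]
tool_rot: [[0.937, -0.344, 0.05], [-0.344, -0.939, -0.02], [0.054, 0.002, -0.999]]
ft_force: [-0.6, 1.2, 0.2]
grip_width: 0.0852
```

```bash
python3 -c "
from h import *
s=env.observe();print(s['q'],s['qvel'],s['q'][[1,2,4]].sum())"
```

```text
[-41.9470978    0.43807429  93.48137867   1.06968652  83.17471202
  68.09353262] [ -0.17735073  -6.28685867 -19.71367127  -0.06603777  25.93621403
   0.17674132] 177.09416497802334
```

Request:
carry_out([
  {"tx":0,"ty":0,"tz":1.5,"yaw":0},
  {"tx":0,"ty":0,"tz":1.5,"yaw":0},
  {"tx":0,"ty":0,"tz":1.5,"yaw":0},
  {"tx":0,"ty":0,"tz":1.5,"yaw":0},
  {"tx":0,"ty":0,"tz":1.5,"yaw":0},
  {"tx":0,"ty":0,"tz":1.5,"yaw":0},
])

```text
time_s: 12.9
position: [0.3609, -0.1559, 0.2045]
tool_rot: [[0.938, -0.343, 0.059], [-0.342, -0.939, -0.027], [0.064, 0.005, -0.998]]
ft_force: [0.1, 0.5, 0.3]
grip_width: 0.0854
```

```bash
python3 -c "
from h import *
s=env.observe();print(s['q'],s['qvel'],s['q'][[1,2,4]].sum())"
```

```text
[-41.45419893   6.56897898 102.73793674   1.1479907   67.14290921
  68.15972807] [ 8.61941095e-01  1.28817085e+01  1.46901770e+01  1.49426162e-01
 -2.75540684e+01 -5.32391790e-03] 176.44982493487612
```

Request:
carry_out([
  {"tx":2.8,"ty":-2.85,"tz":0.5,"yaw":0},
  {"tx":2.8,"ty":-2.85,"tz":0.5,"yaw":0},
  {"tx":2.8,"ty":-2.85,"tz":0.5,"yaw":0},
  {"tx":2.8,"ty":-2.85,"tz":0.5,"yaw":0},
  {"tx":2.8,"ty":-2.85,"tz":0.5,"yaw":0},
  {"tx":2.8,"ty":-2.85,"tz":0.5,"yaw":0},
  {"tx":2.8,"ty":-2.85,"tz":0.5,"yaw":0},
  {"tx":0,"ty":0,"tz":0,"yaw":-0.146},
])

```text
time_s: 13.7
position: [0.6323, -0.032, 0.1717]
tool_rot: [[0.977, -0.204, 0.055], [-0.202, -0.979, -0.026], [0.06, 0.014, -0.998]]
ft_force: [-1.0, -1.0, 0.5]
grip_width: 0.0855
```

Request:
carry_out([
  {"tx":0,"ty":0,"tz":0,"yaw":-0.146},
  {"tx":0,"ty":0,"tz":0,"yaw":-0.146},
  {"tx":0,"ty":0,"tz":0,"yaw":-0.146},
  {"tx":0,"ty":0,"tz":0,"yaw":-0.146},
  {"tx":0,"ty":0,"tz":0,"yaw":-0.146},
  {"tx":0,"ty":0,"tz":0,"yaw":-0.146},
  {"tx":0,"ty":0,"tz":0,"yaw":-0.146},
  {"tx":0,"ty":0,"tz":0,"yaw":-0.146},
  {"tx":0,"ty":0,"tz":0,"yaw":-0.146},
  {"tx":0,"ty":0,"tz":0,"yaw":-0.146},
  {"tx":0,"ty":0,"tz":0,"yaw":-0.146},
  {"tx":0,"ty":0,"tz":0,"yaw":-0.146},
])

```text
time_s: 14.9
position: [0.6444, -0.0282, 0.1584]
tool_rot: [[-0.026, 0.998, 0.05], [0.999, 0.028, -0.024], [-0.025, 0.049, -0.998]]
ft_force: [0.7, -0.4, 0.7]
grip_width: 0.0855
```

```bash
cat >> h.py <<'E'
def rail(p,im,pr=True):
    # white rail-top mask -> edges of slot and rail on z=.0275, by world grid resampling
    g=cv2.cvtColor(im,cv2.COLOR_BGR2GRAY); return g
E
python3 - <<'E'
from h import *
s=env.observe(); p,im=grab("wrist","k"); print(s["position"],s["tool_rot"],s["q"])
np.save("pk.npy",p["view"])
# rectify onto z=.0275 : 2 px per mm, x .5-.72 , y -.12..+.16
H=[];
W=np.array([[.52,-.1],[.72,-.1],[.72,.16],[.52,.16]])
src=np.float32([px(p,np.array([x,y,.0275])) for x,y in W]); dst=np.float32([[(x-.52)*2500,(.16-y)*2500] for x,y in W])
M=cv2.getPerspectiveTransform(src,dst); r=cv2.warpPerspective(im,M,(500,650)); cv2.imwrite("pics/k2.png",r[:600])
E
```

```text
[ 0.64442485 -0.02816139  0.15838972] [[-0.02632903  0.99839515  0.05013885]
 [ 0.99934393  0.02753556 -0.02352683]
 [-0.02486968  0.04948652 -0.99846511]] [-12.73297719  33.79936884  67.88570425  -0.70502355  75.21505979
 -14.11598317]
```

View pics/k2.png

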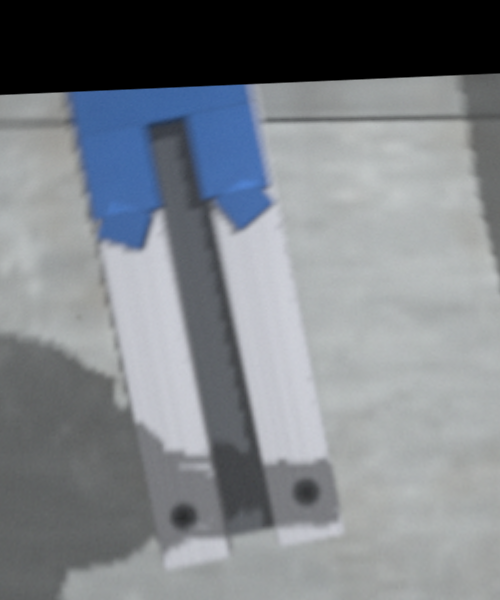

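Run:
```python
from h import *
p=env.camera_params("wrist"); p["view"]=np.load("pk.npy"); im=cv2.imread("pics/k.png")
def rect(z):
    W=np.array([[.52,-.1],[.72,-.1],[.72,.16],[.52,.16]])
    src=np.float32([px(p,np.array([x,y,z])) for x,y in W]); dst=np.float32([[(x-.52)*2500,(.16-y)*2500] for x,y in W])
    return cv2.warpPerspective(im,cv2.getPerspectiveTransform(src,dst),(500,650),flags=cv2.INTER_CUBIC)
r=rect(.0275); h=cv2.cvtColor(r,cv2.COLOR_BGR2HSV); v=h[:,:,2].astype(float); v=cv2.GaussianBlur(v,(5,5),0)
E={k:[] for k in "abcd"}
for row in range(265,440,5):
    w=v[row]; t=np.where(w>185)[0]
    # runs
    runs=np.split(t,np.where(np.diff(t)>3)[0]+1); runs=[q for q in runs if len(q)>35 and q[0]>90 and q[-1]<360]
    if len(runs)==2:
        for k,q in zip("abcd",(runs[0][0],runs[0][-1],runs[1][0],runs[1][-1])): E[k].append((.16-row/2500,.52+q/2500))
F={}
for k in E:
    a=np.array(E[k]);
    if len(a)<5: print(k,len(a)); continue
    f=np.polyfit(a[:,0],a[:,1],1); f=np.polyfit(*a[np.abs(np.polyval(f,a[:,0])-a[:,1])<.0015].T,1); F[k]=f; print(k,len(a),"ang",90-np.degrees(np.arctan(f[0])),"x at y=0",f[1],"x at -.035",np.polyval(f,-.035))
# notch end on z=.0355
r=rect(.0355); hh=cv2.cvtColor(r,cv2.COLOR_BGR2HSV); b=cv2.inRange(hh,(100,120,60),(125,255,255)); cv2.imwrite("pics/n.png",b)
for row in range(80,280,8):
    t=np.where(b[row])[0]; runs=[(q[0],q[-1]) for q in np.split(t,np.where(np.diff(t)>2)[0]+1) if len(q)>4]; print(row,runs)
```

```text
a 34 ang 101.32250893529364 x at y=0 0.5732746019361364 x at -.035 0.5802825921109664
b 34 ang 101.31574874344727 x at y=0 0.5984256285054437 x at -.035 0.6054293236555589
c 34 ang 100.96890882563122 x at y=0 0.6209241306499504 x at -.035 0.6277077334213128
d 34 ang 101.24957476168203 x at y=0 0.647284104256021 x at -.035 0.6542457670735726
80 []
88 []
96 [(np.int64(96), np.int64(246))]
104 [(np.int64(79), np.int64(247))]
112 [(np.int64(82), np.int64(249))]
120 [(np.int64(83), np.int64(251))]
128 [(np.int64(84), np.int64(165)), (np.int64(189), np.int64(253))]
136 [(np.int64(87), np.int64(152)), (np.int64(191), np.int64(254))]
144 [(np.int64(87), np.int64(154)), (np.int64(194), np.int64(256))]
152 [(np.int64(90), np.int64(153)), (np.int64(195), np.int64(258))]
160 [(np.int64(90), np.int64(155)), (np.int64(197), np.int64(259))]
168 [(np.int64(92), np.int64(156)), (np.int64(198), np.int64(261))]
176 [(np.int64(94), np.int64(158)), (np.int64(200), np.int64(263))]
184 [(np.int64(95), np.int64(160)), (np.int64(201), np.int64(264))]
192 [(np.int64(96), np.int64(162)), (np.int64(203), np.int64(261))]
200 [(np.int64(99), np.int64(163)), (np.int64(206), np.int64(213)), (np.int64(219), np.int64(266))]
208 [(np.int64(100), np.int64(162)), (np.int64(225), np.int64(266))]
216 [(np.int64(101), np.int64(152)), (np.int64(232), np.int64(257))]
224 [(np.int64(109), np.int64(152)), (np.int64(238), np.int64(248))]
232 [(np.int64(107), np.int64(149))]
240 [(np.int64(120), np.int64(147))]
248 []
256 []
264 []
272 []
```

Request:
carry_out([
  {"tx":0,"ty":0,"tz":0,"yaw":-0.085},
  {"tx":0,"ty":0,"tz":0,"yaw":-0.085},
  {"tx":0.3,"ty":-1.7,"tz":2,"yaw":0},
  {"tx":0,"ty":-1.7,"tz":2.5,"yaw":0},
  {"tx":0,"ty":0,"tz":2.5,"yaw":0},
  {"tx":0,"ty":0,"tz":1,"yaw":0},
  {"tx":0,"ty":0,"tz":0,"yaw":0},
  {"tx":0,"ty":0,"tz":0,"yaw":0},
])

```text
time_s: 15.75
position: [0.6197, -0.0333, 0.0708]
tool_rot: [[-0.192, 0.98, 0.052], [0.981, 0.193, -0.024], [-0.033, 0.047, -0.998]]
ft_force: [-0.1, -0.6, 0.6]
grip_width: 0.0854
```

Request:
carry_out([
  {"tx":0,"ty":-0.55,"tz":1,"yaw":0},
  {"tx":0,"ty":0,"tz":1.2,"yaw":0},
  {"tx":0,"ty":0,"tz":0.5,"yaw":0},
  {"tx":0,"ty":0,"tz":0,"yaw":0},
])

```text
time_s: 16.15
position: [0.6169, -0.0352, 0.0434]
tool_rot: [[-0.191, 0.98, 0.057], [0.981, 0.193, -0.025], [-0.035, 0.051, -0.998]]
ft_force: [-0.7, 0.6, -0.3]
grip_width: 0.0855
```

Run:
```python
from h import *
s=env.observe(); print(s["position"],s["tool_rot"][:,2])
_,a=grab("scene"); _,b=grab("wrist")
cv2.imwrite("pics/o.png",np.hstack([cv2.resize(a[110:240,230:390],(480,390),interpolation=cv2.INTER_CUBIC),cv2.resize(b[160:400,140:500],(320,213))[:213]] if False else [cv2.resize(a[110:240,230:390],(480,390),interpolation=cv2.INTER_CUBIC),cv2.copyMakeBorder(cv2.resize(b,(320,200)),0,190,0,0,cv2.BORDER_CONSTANT)]))
```

```text
[ 0.61692232 -0.03523882  0.04344032] [ 0.05658194 -0.02459127 -0.99809506]
```

View pics/o.png

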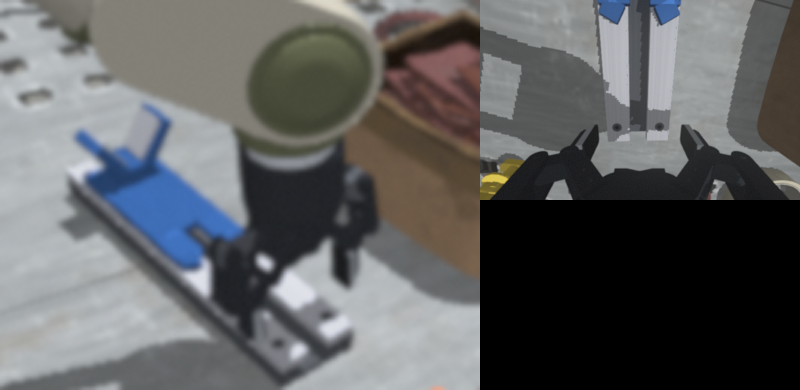

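Request:
carry_out([
  {"tx":0,"ty":-0.1,"tz":1,"yaw":0},
  {"tx":0,"ty":-0.1,"tz":1,"yaw":0},
  {"tx":0,"ty":0,"tz":0.8,"yaw":0},
  {"tx":0,"ty":0,"tz":0,"yaw":0},
])

```text
time_s: 16.65
position: [0.6171, -0.0364, 0.0141]
tool_rot: [[-0.191, 0.98, 0.058], [0.981, 0.193, -0.025], [-0.036, 0.053, -0.998]]
ft_force: [0.5, 0.6, 0.3]
grip_width: 0.0856
```

Request:
carry_out([
  {"tx":0,"ty":0,"tz":0,"yaw":0},
  {"tx":0,"ty":0,"tz":0,"yaw":0},
  {"tx":0,"ty":0,"tz":0,"yaw":0},
  {"tx":0,"ty":0,"tz":0,"yaw":0},
], jaw=1, squeeze=60)

```text
time_s: 17.05
position: [0.617, -0.0365, 0.0145]
tool_rot: [[-0.19, 0.98, 0.058], [0.981, 0.192, -0.025], [-0.036, 0.052, -0.998]]
ft_force: [-0.1, 0.5, -1.9]
grip_width: 0.0724
```

Request:
carry_out([
  {"tx":0,"ty":0,"tz":0,"yaw":0},
  {"tx":0,"ty":0,"tz":0,"yaw":0},
  {"tx":0,"ty":0,"tz":0,"yaw":0},
  {"tx":0,"ty":0,"tz":0,"yaw":0},
  {"tx":0,"ty":0,"tz":0,"yaw":0},
], squeeze=110)

```text
time_s: 17.55
position: [0.617, -0.0365, 0.0151]
tool_rot: [[-0.19, 0.98, 0.058], [0.981, 0.192, -0.025], [-0.036, 0.052, -0.998]]
ft_force: [-0.1, 0.3, 1.4]
grip_width: 0.0712
```

Request:
carry_out([
  {"tx":0,"ty":0,"tz":0,"yaw":0},
  {"tx":0,"ty":0,"tz":0.5,"yaw":0},
  {"tx":0,"ty":0,"tz":0.4,"yaw":0},
  {"tx":0,"ty":0,"tz":0,"yaw":0},
], jaw=-1)

```text
time_s: 17.95
position: [0.6178, -0.0367, 0.0048]
tool_rot: [[-0.191, 0.98, 0.059], [0.981, 0.193, -0.025], [-0.036, 0.053, -0.998]]
ft_force: [0.3, 0.3, -0.0]
grip_width: 0.0855
```

Request:
carry_out([
  {"tx":0,"ty":0,"tz":0,"yaw":0},
  {"tx":0,"ty":0,"tz":0,"yaw":0},
  {"tx":0,"ty":0,"tz":0,"yaw":0},
  {"tx":0,"ty":0,"tz":0,"yaw":0},
  {"tx":0,"ty":0,"tz":0,"yaw":0},
  {"tx":0,"ty":0,"tz":0,"yaw":0},
], jaw=1, squeeze=120)

```text
time_s: 18.55
position: [0.6174, -0.0367, 0.006]
tool_rot: [[-0.191, 0.98, 0.056], [0.981, 0.192, -0.025], [-0.036, 0.05, -0.998]]
ft_force: [3.0, 0.1, 0.2]
grip_width: 0.0722
```

Request:
carry_out([
  {"tx":0,"ty":0.3,"tz":0,"yaw":0},
  {"tx":0,"ty":0.3,"tz":0,"yaw":0},
])

```text
time_s: 18.75
position: [0.6176, -0.0367, 0.0058]
tool_rot: [[-0.19, 0.981, 0.043], [0.981, 0.192, -0.026], [-0.034, 0.037, -0.999]]
ft_force: [-30.5, -7.9, 7.8]
grip_width: 0.0719
```

Request:
carry_out([
  {"tx":-0.2,"ty":0.25,"tz":0,"yaw":0},
  {"tx":-0.2,"ty":0.25,"tz":0,"yaw":0},
  {"tx":-0.2,"ty":0.25,"tz":0,"yaw":0},
  {"tx":-0.2,"ty":0.25,"tz":0,"yaw":0},
])

```text
time_s: 19.15
position: [0.6171, -0.0368, 0.0048]
tool_rot: [[-0.187, 0.982, 0.02], [0.982, 0.187, -0.014], [-0.017, 0.017, -1.0]]
ft_force: [-17.3, 7.3, 8.0]
grip_width: 0.0716
```

Request:
carry_out([
  {"tx":-0.2,"ty":0.25,"tz":0,"yaw":0},
  {"tx":-0.2,"ty":0.25,"tz":0,"yaw":0},
  {"tx":-0.2,"ty":0.2,"tz":0,"yaw":0},
  {"tx":0,"ty":0,"tz":0,"yaw":0},
])

```text
time_s: 19.55
position: [0.6169, -0.0366, 0.0053]
tool_rot: [[-0.185, 0.983, 0.007], [0.983, 0.185, -0.005], [-0.007, 0.006, -1.0]]
ft_force: [4.3, -5.9, -11.6]
grip_width: 0.072
```

Request:
carry_out([
  {"tx":-0.15,"ty":0.25,"tz":0,"yaw":0},
  {"tx":-0.15,"ty":0.25,"tz":0,"yaw":0},
  {"tx":0,"ty":0,"tz":0,"yaw":0},
])

```text
time_s: 19.85
position: [0.6167, -0.0365, 0.005]
tool_rot: [[-0.186, 0.983, -0.002], [0.983, 0.186, -0.001], [-0.001, -0.003, -1.0]]
ft_force: [-0.5, -4.2, -6.0]
grip_width: 0.0717
```

Request:
carry_out([
  {"tx":0,"ty":0,"tz":0,"yaw":0},
  {"tx":0,"ty":0,"tz":0,"yaw":0},
  {"tx":0,"ty":0,"tz":-4,"yaw":0},
  {"tx":0,"ty":0,"tz":0,"yaw":0},
  {"tx":0,"ty":0,"tz":-5,"yaw":0},
  {"tx":0,"ty":0,"tz":0,"yaw":0},
  {"tx":0,"ty":0,"tz":-4,"yaw":0},
  {"tx":0,"ty":0,"tz":0,"yaw":0},
], jaw=-1)

```text
time_s: 20.65
position: [0.6185, -0.0367, 0.1347]
tool_rot: [[-0.187, 0.982, 0.0], [0.982, 0.187, -0.002], [-0.002, -0.0, -1.0]]
ft_force: [-0.3, 0.8, 0.5]
grip_width: 0.0852
```

Request:
carry_out([
  {"tx":-4.7,"ty":-1.4,"tz":0,"yaw":0},
  {"tx":0,"ty":0,"tz":0,"yaw":0},
  {"tx":-4.7,"ty":-1.4,"tz":0,"yaw":0},
  {"tx":0,"ty":0,"tz":0,"yaw":0},
  {"tx":-4.7,"ty":-1.3,"tz":0,"yaw":0},
  {"tx":0,"ty":0,"tz":0,"yaw":0},
])

```text
time_s: 21.25
position: [0.6066, -0.1792, 0.1352]
tool_rot: [[-0.189, 0.982, 0.005], [0.982, 0.189, -0.004], [-0.004, 0.004, -1.0]]
ft_force: [0.6, 1.2, -0.3]
grip_width: 0.0856
```

Request:
carry_out([
  {"tx":0,"ty":0,"tz":0,"yaw":-0.142},
  {"tx":0,"ty":0,"tz":0,"yaw":-0.142},
  {"tx":0,"ty":0,"tz":0,"yaw":-0.142},
  {"tx":0,"ty":0,"tz":0,"yaw":-0.142},
  {"tx":0,"ty":0,"tz":0,"yaw":-0.142},
  {"tx":0,"ty":0,"tz":0,"yaw":-0.142},
  {"tx":0,"ty":0,"tz":0,"yaw":-0.142},
  {"tx":0,"ty":0,"tz":0,"yaw":-0.142},
  {"tx":0,"ty":0,"tz":0,"yaw":-0.142},
  {"tx":0,"ty":0,"tz":0,"yaw":-0.142},
  {"tx":0,"ty":0,"tz":0,"yaw":-0.14},
  {"tx":0,"ty":0,"tz":0,"yaw":0},
])

```text
time_s: 22.45
position: [0.6082, -0.1705, 0.1315]
tool_rot: [[-0.971, -0.241, 0.004], [-0.241, 0.971, -0.0], [-0.004, -0.001, -1.0]]
ft_force: [0.6, -0.8, 0.8]
grip_width: 0.0854
```

Run:
```python
from h import *
s=env.observe();p,im=grab("wrist","q"); np.save("pq.npy",p["view"])
print(s["position"],s["tool_rot"],s["q"])
for z in (.062,.0705): bar(p,im,z)
m=orange(im); ys,xs=np.nonzero(m); print(xs.min(),xs.max(),ys.min(),ys.max(),m.sum())
for r in range(ys.min(),ys.max(),12): t=xs[ys==r]; print(r,t.min(),t.max())
```

```text
[ 0.60824836 -0.17048745  0.13145654] [[-9.70531235e-01 -2.40936642e-01  4.31933493e-03]
 [-2.40940732e-01  9.70539729e-01 -4.45385968e-04]
 [-4.08477635e-03 -1.47296471e-03 -9.99990572e-01]] [-2.64123977e+01  3.50415973e+01  7.02533385e+01  9.05357285e-02
  7.44720836e+01 -1.30378474e+02]
bar px [303.20367432 201.64450073] (15.70397663116455, 135.234130859375) world [ 0.60534468 -0.18481969  0.062     ] ang -170.53380620186604 len 0.10835705689486079
bar px [303.20367432 201.64450073] (15.70397663116455, 135.234130859375) world [ 0.60229683 -0.18502843  0.0705    ] ang -170.53380620186604 len 0.10377063079979489
292 315 134 269 1944
134 305 305
146 300 314
158 299 313
170 298 313
182 298 311
194 297 311
206 296 310
218 295 310
230 295 308
242 294 307
254 294 306
266 293 306
```

Request:
carry_out([
  {"tx":0,"ty":0,"tz":0,"yaw":0.079},
  {"tx":0.67,"ty":-1.36,"tz":0,"yaw":0},
  {"tx":0,"ty":0,"tz":0,"yaw":0},
  {"tx":0,"ty":0,"tz":3,"yaw":0},
  {"tx":0,"ty":0,"tz":0,"yaw":0},
  {"tx":0,"ty":0,"tz":2,"yaw":0},
  {"tx":0,"ty":0,"tz":0,"yaw":0},
  {"tx":0,"ty":0,"tz":0,"yaw":0},
])

```text
time_s: 23.3
position: [0.6049, -0.1869, 0.0839]
tool_rot: [[-0.989, -0.148, 0.009], [-0.149, 0.989, -0.002], [-0.008, -0.004, -1.0]]
ft_force: [0.5, 0.2, 0.1]
grip_width: 0.0856
```

Request:
carry_out([
  {"tx":0.1,"ty":0.18,"tz":1.5,"yaw":-0.015},
  {"tx":0,"ty":0,"tz":0,"yaw":0},
  {"tx":0,"ty":0,"tz":1.6,"yaw":0},
  {"tx":0,"ty":0,"tz":0,"yaw":0},
  {"tx":0,"ty":0,"tz":0,"yaw":0},
])

```text
time_s: 23.8
position: [0.6071, -0.1869, 0.0606]
tool_rot: [[-0.986, -0.163, 0.018], [-0.163, 0.987, -0.007], [-0.017, -0.01, -1.0]]
ft_force: [-0.5, -0.0, 0.1]
grip_width: 0.0857
```

Request:
carry_out([
  {"tx":0,"ty":0,"tz":0,"yaw":0},
  {"tx":0,"ty":0,"tz":0,"yaw":0},
  {"tx":0,"ty":0,"tz":0,"yaw":0},
  {"tx":0,"ty":0,"tz":0,"yaw":0},
  {"tx":0,"ty":0,"tz":0,"yaw":0},
  {"tx":0,"ty":0,"tz":0,"yaw":0},
  {"tx":0,"ty":0,"tz":0,"yaw":0},
], jaw=1, squeeze=60)

```text
time_s: 24.5
position: [0.6082, -0.1875, 0.0643]
tool_rot: [[-0.986, -0.163, 0.022], [-0.163, 0.987, -0.01], [-0.02, -0.013, -1.0]]
ft_force: [-0.6, 0.1, -0.1]
grip_width: 0.0106
```

Request:
carry_out([
  {"tx":0,"ty":0,"tz":-3,"yaw":0},
  {"tx":0,"ty":0,"tz":0,"yaw":0},
  {"tx":0,"ty":0,"tz":-4,"yaw":0},
  {"tx":0,"ty":0,"tz":0,"yaw":0},
  {"tx":0,"ty":0,"tz":0,"yaw":0},
])

```text
time_s: 25.0
position: [0.6049, -0.186, 0.1313]
tool_rot: [[-0.987, -0.162, 0.015], [-0.163, 0.987, -0.005], [-0.013, -0.008, -1.0]]
ft_force: [0.7, 0.9, -3.9]
grip_width: 0.0108
```

Run:
```python
from h import *
s=env.observe();p,im=grab("wrist","r"); print(s["position"],s["tool_rot"],s["q"])
m=orange(im); ys,xs=np.nonzero(m); print(xs.min(),xs.max(),ys.min(),ys.max(),m.sum())
for r in range(ys.min(),ys.max(),6): t=xs[ys==r]; print(r,t.min(),t.max())
R=s["tool_rot"]; P=s["position"]; 
t=ys.min(); u=xs[ys==t+3].mean()
for h in (-.02,-.015,-.01,-.005):   # bar top height along -tool z behind TCP
    c,d=ray(p,u,t); c=R.T@(c-P); d=R.T@d; print(h,"far end in tool",(c+d*(h-c[2])/d[2])*1e3)
```

```text
[ 0.60493753 -0.1859766   0.13129461] [[-0.98660767 -0.1624648   0.01450822]
 [-0.1625565   0.9866846  -0.00537488]
 [-0.01344181 -0.0076613  -0.9998803 ]] [-2.78345344e+01  3.49076678e+01  7.05547313e+01  1.20679510e-01
  7.36587247e+01 -1.27220819e+02]
307 331 150 337 4181
150 316 316
156 309 330
162 308 330
168 308 330
174 308 330
180 308 330
186 308 330
192 308 330
198 308 330
204 308 330
210 308 329
216 308 330
222 308 329
228 308 329
234 308 329
240 308 330
246 308 330
252 308 329
258 309 329
264 308 330
270 308 330
276 308 329
282 308 330
288 308 330
294 308 330
300 308 330
306 308 330
312 308 329
318 308 330
324 308 329
330 308 328
336 312 326
-0.02 far end in tool [ 61.59962385  -0.66276276 -20.        ]
-0.015 far end in tool [ 60.92079443  -0.65514307 -15.        ]
-0.01 far end in tool [ 60.24196501  -0.64752338 -10.        ]
-0.005 far end in tool [59.56313559 -0.63990369 -5.        ]
```

Request:
carry_out([
  {"tx":0,"ty":0,"tz":0,"yaw":0.143},
  {"tx":0,"ty":0,"tz":0,"yaw":0.143},
  {"tx":0,"ty":0,"tz":0,"yaw":0.143},
  {"tx":0,"ty":0,"tz":0,"yaw":0.143},
  {"tx":0,"ty":0,"tz":0,"yaw":0.143},
  {"tx":0,"ty":0,"tz":0,"yaw":0.143},
  {"tx":0,"ty":0,"tz":0,"yaw":0.143},
  {"tx":0,"ty":0,"tz":0,"yaw":0},
])

```text
time_s: 25.85
position: [0.6019, -0.1845, 0.1196]
tool_rot: [[-0.639, 0.769, -0.0], [0.769, 0.639, 0.002], [0.002, 0.001, -1.0]]
ft_force: [0.5, -0.5, -2.8]
grip_width: 0.0106
```

Request:
carry_out([
  {"tx":3.2,"ty":3,"tz":0,"yaw":0},
  {"tx":0,"ty":0,"tz":0,"yaw":0},
  {"tx":3.2,"ty":3,"tz":0,"yaw":0},
  {"tx":0,"ty":0,"tz":0,"yaw":0},
  {"tx":3.2,"ty":3,"tz":0,"yaw":0},
  {"tx":0,"ty":0,"tz":0,"yaw":0},
  {"tx":3.2,"ty":3,"tz":0,"yaw":0},
  {"tx":0,"ty":0,"tz":0,"yaw":0},
  {"tx":0,"ty":0,"tz":0,"yaw":0},
])

```text
time_s: 26.75
position: [0.6091, -0.0041, 0.1127]
tool_rot: [[-0.664, 0.748, -0.01], [0.748, 0.664, 0.006], [0.011, -0.004, -1.0]]
ft_force: [-0.4, -1.2, -2.2]
grip_width: 0.0103
```

```bash
cat >> h.py <<'E'
R0=np.array([[-.986,-.163,.022],[-.163,.987,-.010],[-.020,-.013,-1.0]]); P0=np.array([.6082,-.1875,.0643])
U,_,Vt=np.linalg.svd(R0); R0=U@Vt
b_tool=R0.T@np.array([0,0,-1.]); p_tool=R0.T@(np.array([.6033,-.1883,0])-P0)
def bolt(tx=None):
    s=env.observe(); R=s["tool_rot"]; P=s["position"]; B=P+R@p_tool; d=R@b_tool
    th=np.degrees(np.arctan2(R[1,0],R[0,0])); print("P",P.round(4),"th",th.round(2),"q",s["q"].round(1),"F",s["ft_force"].round(1),"M",s["wrist_torque"].round(2))
    print("bolt bottom",B.round(4),"axis down",d.round(3),"off rail mm",((B[0]-(.6098-.196*B[1]))*.981*1e3).round(2),"w",round(s["grip_width"],4))
    return s
E
python3 -c "
from h import *
bolt()"
```

```text
P [ 0.6091 -0.0041  0.1127] th 131.62 q [-11.6  34.4  75.    0.2  71.2 -53.3] F [-0.4 -1.2 -2.2] M [-0.01 -0.03  0.04]
bolt bottom [0.6049 0.0016 0.0486] axis down [-0.013  0.029 -0.999] off rail mm -4.49 w 0.0103
```

Request:
carry_out([
  {"tx":-0.22,"ty":0.39,"tz":0.8,"yaw":0},
  {"tx":0,"ty":0,"tz":0,"yaw":0},
  {"tx":0,"ty":0,"tz":0.8,"yaw":0},
  {"tx":0,"ty":0,"tz":0,"yaw":0},
  {"tx":0,"ty":0,"tz":0,"yaw":0},
])

```text
time_s: 27.25
position: [0.6133, -0.0055, 0.0938]
tool_rot: [[-0.665, 0.747, -0.012], [0.747, 0.665, 0.006], [0.013, -0.005, -1.0]]
ft_force: [-0.2, -0.9, -2.7]
grip_width: 0.0105
```

Run:
```python
from h import *
bolt()
_,a=grab("scene"); _,b=grab("side")
cv2.imwrite("pics/s.png",np.hstack([cv2.resize(a[120:250,230:380],(400,347),interpolation=cv2.INTER_CUBIC),cv2.resize(b[130:260,250:400],(400,347),interpolation=cv2.INTER_CUBIC)]))
```

```text
P [ 0.6133 -0.0055  0.0938] th 131.68 q [-11.6  36.1  75.4   0.2  69.3 -53.4] F [-0.2 -0.9 -2.7] M [ 0.01 -0.03 -0.01]
bolt bottom [6.09e-01 1.00e-04 2.97e-02] axis down [-0.015  0.03  -0.999] off rail mm -0.72 w 0.0105
```

View pics/s.png

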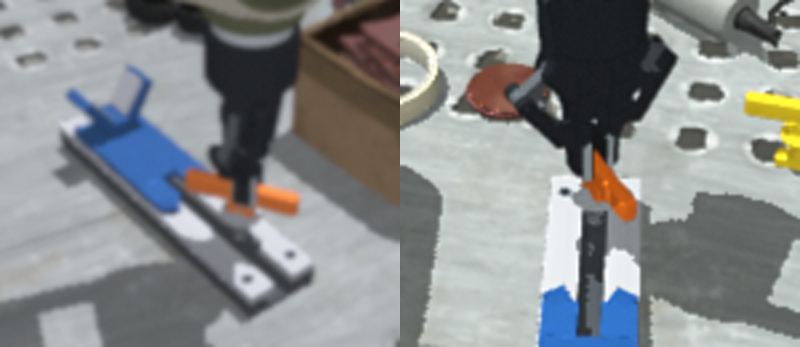

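Request:
carry_out([
  {"tx":-0.04,"ty":0.06,"tz":0.3,"yaw":0},
  {"tx":0,"ty":0,"tz":0.3,"yaw":0},
  {"tx":0,"ty":0,"tz":0.3,"yaw":0},
  {"tx":0,"ty":0,"tz":0,"yaw":0},
])

```text
time_s: 27.75
position: [0.614, -0.0052, 0.0845]
tool_rot: [[-0.665, 0.747, -0.011], [0.747, 0.665, 0.006], [0.012, -0.004, -1.0]]
ft_force: [-0.2, -1.3, -3.0]
grip_width: 0.0106
```

```bash
python3 -c "
from h import *
bolt()"
```

```text
P [ 0.614  -0.0052  0.0845] th 131.69 q [-11.6  36.7  75.8   0.2  68.1 -53.4] F [-0.2 -1.3 -3. ] M [-0.02 -0.09  0.03]
bolt bottom [6.098e-01 4.000e-04 2.040e-02] axis down [-0.015  0.03  -0.999] off rail mm 0.05 w 0.0106
```

Request:
carry_out([
  {"tx":0,"ty":0,"tz":0.3,"yaw":0},
  {"tx":0,"ty":0,"tz":0.3,"yaw":0},
  {"tx":0,"ty":0,"tz":0.3,"yaw":0},
  {"tx":0,"ty":0,"tz":0.2,"yaw":0},
  {"tx":0,"ty":0,"tz":0,"yaw":0},
])

```text
time_s: 28.25
position: [0.6138, -0.0051, 0.0724]
tool_rot: [[-0.665, 0.747, -0.011], [0.747, 0.665, 0.006], [0.012, -0.005, -1.0]]
ft_force: [-0.4, 0.2, -2.4]
grip_width: 0.0107
```

```bash
python3 -c "
from h import *
bolt()"
```

```text
P [ 0.6138 -0.0051  0.0724] th 131.7 q [-11.6  37.5  76.6   0.2  66.6 -53.4] F [-0.4  0.2 -2.4] M [-0.02 -0.07  0.06]
bolt bottom [6.096e-01 5.000e-04 8.300e-03] axis down [-0.015  0.03  -0.999] off rail mm -0.14 w 0.0107
```

Request:
carry_out([
  {"tx":0,"ty":0,"tz":0,"yaw":0},
  {"tx":0,"ty":0,"tz":0,"yaw":0},
  {"tx":0,"ty":0,"tz":0,"yaw":0},
  {"tx":0.65,"ty":0.05,"tz":0.4,"yaw":0},
  {"tx":0,"ty":0,"tz":0.4,"yaw":0},
  {"tx":0,"ty":0,"tz":0,"yaw":0},
], jaw=0)

```text
time_s: 28.85
position: [0.6103, 0.0005, 0.0655]
tool_rot: [[-0.665, 0.747, -0.008], [0.747, 0.665, 0.005], [0.009, -0.002, -1.0]]
ft_force: [0.5, -0.2, 0.1]
grip_width: 0.0425
```

Run:
```python
from h import *
s=bolt(); p,im=grab("wrist","t"); R=s["tool_rot"];P=s["position"]
m=orange(im); ys,xs=np.nonzero(m); print(xs.min(),xs.max(),ys.min(),ys.max(),m.sum())
for r in range(ys.min(),ys.max(),20): t=xs[ys==r]; print(r,t.min(),t.max())
```

```text
P [6.103e-01 5.000e-04 6.550e-02] th 131.71 q [-11.1  37.7  77.7   0.2  65.1 -52.9] F [ 0.5 -0.2  0.1] M [ 0.04 -0.01  0.  ]
bolt bottom [0.6063 0.0061 0.0013] axis down [-0.011  0.029 -1.   ] off rail mm -2.24 w 0.0425
305 329 164 342 3967
164 311 315
184 305 328
204 305 329
224 306 328
244 306 328
264 307 327
284 307 327
304 308 328
324 308 328
```

Request:
carry_out([
  {"tx":-0.2,"ty":0,"tz":0,"yaw":0},
  {"tx":0,"ty":0,"tz":0,"yaw":0},
])

```text
time_s: 29.1
position: [0.612, -0.001, 0.0657]
tool_rot: [[-0.665, 0.746, -0.008], [0.746, 0.665, 0.005], [0.009, -0.002, -1.0]]
ft_force: [-0.3, -0.7, -0.2]
grip_width: 0.0429
```

Request:
carry_out([
  {"tx":0,"ty":0,"tz":0,"yaw":0},
  {"tx":0,"ty":0,"tz":0,"yaw":0},
  {"tx":0,"ty":0,"tz":0,"yaw":0},
  {"tx":0,"ty":0,"tz":0,"yaw":0},
  {"tx":0,"ty":0,"tz":0,"yaw":0},
], jaw=1, squeeze=60)

```text
time_s: 29.6
position: [0.612, -0.0014, 0.066]
tool_rot: [[-0.665, 0.747, -0.008], [0.747, 0.665, 0.005], [0.009, -0.002, -1.0]]
ft_force: [-0.6, -0.1, 0.3]
grip_width: 0.0103
```

Run:
```python
from h import *
s=bolt(); p,im=grab("wrist","u"); print(s["tool_rot"])
m=orange(im); ys,xs=np.nonzero(m); print(xs.min(),xs.max(),ys.min(),ys.max(),m.sum())
```

```text
P [ 0.612  -0.0014  0.066 ] th 131.7 q [-11.3  37.7  77.4   0.2  65.3 -53.1] F [-0.6 -0.1  0.3] M [0.01 0.05 0.06]
bolt bottom [0.608  0.0042 0.0019] axis down [-0.011  0.029 -1.   ] off rail mm -0.95 w 0.0103
[[-0.66516782  0.74665608 -0.00751415]
 [ 0.74664198  0.66520656  0.00509701]
 [ 0.00880417 -0.00222001 -0.99995878]]
307 331 159 342 4209
```

Request:
carry_out([
  {"tx":1.78,"ty":0.92,"tz":0,"yaw":0},
  {"tx":0,"ty":0,"tz":0,"yaw":0},
  {"tx":1.72,"ty":1.02,"tz":0,"yaw":0},
  {"tx":0,"ty":0,"tz":0,"yaw":0},
])

```text
time_s: 30.05
position: [0.6036, 0.0377, 0.066]
tool_rot: [[-0.664, 0.747, -0.007], [0.747, 0.664, 0.005], [0.008, -0.002, -1.0]]
ft_force: [-0.3, 1.5, -0.2]
grip_width: 0.0104
```

```bash
python3 -c "
from h import *
s=bolt();P=s['position'];print('TCP off',(P[0]-(.6098-.196*P[1]))*981)"
```

```text
P [0.6036 0.0377 0.066 ] th 131.63 q [ -7.7  37.1  78.8   0.3  64.5 -49.5] F [-0.3  1.5 -0.2] M [0.28 0.04 0.02]
bolt bottom [0.5996 0.0432 0.0019] axis down [-0.01   0.029 -1.   ] off rail mm -1.66 w 0.0104
TCP off 1.1323784371343084
```

Request:
carry_out([
  {"tx":1.75,"ty":0.97,"tz":0,"yaw":0},
  {"tx":0,"ty":0,"tz":0,"yaw":0},
  {"tx":1.3,"ty":0.76,"tz":0,"yaw":0},
  {"tx":0,"ty":0,"tz":0,"yaw":0},
])

```text
time_s: 30.45
position: [0.597, 0.0711, 0.066]
tool_rot: [[-0.664, 0.748, -0.006], [0.748, 0.664, 0.004], [0.007, -0.002, -1.0]]
ft_force: [-0.7, 0.9, -0.9]
grip_width: 0.0107
```

```bash
python3 -c "
from h import *
s=bolt();P=s['position'];print('TCP off',(P[0]-(.6098-.196*P[1]))*981)"
```

```text
P [0.597  0.0711 0.066 ] th 131.58 q [ -4.6  36.8  79.4   0.2  64.1 -46.3] F [-0.7  0.9 -0.9] M [0.26 0.06 0.01]
bolt bottom [0.5931 0.0766 0.0019] axis down [-0.009  0.028 -1.   ] off rail mm -1.63 w 0.0107
TCP off 1.1184001826969192
```

Request:
carry_out([
  {"tx":1.3,"ty":0.74,"tz":0,"yaw":0},
  {"tx":0,"ty":0,"tz":0,"yaw":0},
  {"tx":0.7,"ty":0.4,"tz":0,"yaw":0},
  {"tx":0,"ty":0,"tz":0,"yaw":0},
])

```text
time_s: 30.85
position: [0.5925, 0.0942, 0.066]
tool_rot: [[-0.663, 0.748, -0.005], [0.748, 0.663, 0.004], [0.006, -0.001, -1.0]]
ft_force: [0.4, -0.0, -1.8]
grip_width: 0.0107
```

Request:
carry_out([
  {"tx":0.34,"ty":0.2,"tz":0,"yaw":0},
  {"tx":0.34,"ty":0.2,"tz":0,"yaw":0},
])

```text
time_s: 31.05
position: [0.5911, 0.1016, 0.0661]
tool_rot: [[-0.663, 0.749, -0.005], [0.749, 0.663, 0.003], [0.005, -0.002, -1.0]]
ft_force: [0.1, -1.0, -1.6]
grip_width: 0.0105
```

Request:
carry_out([
  {"tx":0.26,"ty":0.15,"tz":0,"yaw":0},
  {"tx":0.26,"ty":0.15,"tz":0,"yaw":0},
])

```text
time_s: 31.25
position: [0.5905, 0.1052, 0.0663]
tool_rot: [[-0.663, 0.748, -0.004], [0.748, 0.663, -0.003], [0.0, -0.005, -1.0]]
ft_force: [0.5, -19.8, -0.7]
grip_width: 0.0109
```

Request:
carry_out([
  {"tx":0,"ty":0,"tz":0,"yaw":0},
  {"tx":-0.03,"ty":-0.02,"tz":0,"yaw":0.1},
  {"tx":0,"ty":0,"tz":0,"yaw":0.14},
  {"tx":0,"ty":0,"tz":0,"yaw":0.14},
])

```text
time_s: 31.65
position: [0.5901, 0.1037, 0.0661]
tool_rot: [[-0.327, 0.945, -0.005], [0.945, 0.327, -0.005], [-0.003, -0.007, -1.0]]
ft_force: [-1.1, -2.0, -0.0]
grip_width: 0.0104
```

```bash
python3 -c "
from h import *
s=bolt()"
```

```text
P [0.5901 0.1037 0.0661] th 109.09 q [ -1.2  36.7  79.7  -0.4  63.9 -20.1] F [-1.1 -2.  -0. ] M [-0.24  0.25  0.03]
bolt bottom [0.5886 0.1095 0.0019] axis down [ 0.001  0.018 -1.   ] off rail mm 0.21 w 0.0104
```

Request:
carry_out([
  {"tx":0,"ty":0,"tz":0,"yaw":0.14},
  {"tx":0,"ty":0,"tz":0,"yaw":0.14},
  {"tx":0,"ty":0,"tz":0,"yaw":0.14},
  {"tx":0,"ty":0,"tz":0,"yaw":0.14},
  {"tx":0,"ty":0,"tz":0,"yaw":0.14},
  {"tx":0,"ty":0,"tz":0,"yaw":0.14},
])

```text
time_s: 32.25
position: [0.589, 0.1037, 0.0663]
tool_rot: [[0.517, 0.856, -0.008], [0.856, -0.517, -0.006], [-0.01, -0.004, -1.0]]
ft_force: [2.0, -0.1, -1.4]
grip_width: 0.0105
```

```bash
python3 -c "
from h import *
s=bolt()"
```

```text
P [0.589  0.1037 0.0663] th 58.9 q [-1.2 36.6 79.8 -0.4 64.  30.1] F [ 2.  -0.1 -1.4] M [-0.04 -0.38  0.07]
bolt bottom [0.5924 0.1082 0.0021] axis down [ 0.014  0.004 -1.   ] off rail mm 3.76 w 0.0105
```

Request:
carry_out([
  {"tx":0,"ty":0,"tz":0,"yaw":0.14},
  {"tx":0,"ty":0,"tz":0,"yaw":0.14},
  {"tx":0,"ty":0,"tz":0,"yaw":0.1},
  {"tx":0,"ty":0,"tz":0,"yaw":0.1},
])

```text
time_s: 32.65
position: [0.5893, 0.1045, 0.0661]
tool_rot: [[0.865, 0.502, -0.007], [0.502, -0.865, -0.005], [-0.009, 0.001, -1.0]]
ft_force: [2.1, -0.6, -4.5]
grip_width: 0.0105
```

```bash
python3 -c "
from h import *
s=bolt()"
```

```text
P [0.5893 0.1045 0.0661] th 30.13 q [-1.1 36.6 79.8 -0.3 63.9 58.9] F [ 2.1 -0.6 -4.5] M [-0.07 -0.28  0.13]
bolt bottom [0.5947 0.1066 0.0018] axis down [ 0.017 -0.007 -1.   ] off rail mm 5.66 w 0.0105
```

Request:
carry_out([
  {"tx":0,"ty":0,"tz":0,"yaw":0.1},
  {"tx":0,"ty":0,"tz":0.02,"yaw":0.1},
  {"tx":0,"ty":0,"tz":0.03,"yaw":0.1},
])

```text
time_s: 32.95
position: [0.5891, 0.105, 0.0645]
tool_rot: [[0.977, 0.212, -0.008], [0.212, -0.977, -0.005], [-0.009, 0.003, -1.0]]
ft_force: [0.2, 0.1, -2.3]
grip_width: 0.0107
```

```bash
python3 -c "
from h import *
s=bolt()"
```

```text
P [0.5891 0.105  0.0645] th 12.23 q [-1.1 36.8 79.9 -0.3 63.8 76.8] F [ 0.2  0.1 -2.3] M [-0.02 -0.12  0.14]
bolt bottom [5.949e-01 1.051e-01 3.000e-04] axis down [ 0.015 -0.014 -1.   ] off rail mm 5.57 w 0.0107
```

Request:
carry_out([
  {"tx":0,"ty":0,"tz":0.05,"yaw":0.1},
  {"tx":0,"ty":0,"tz":0.05,"yaw":0.1},
  {"tx":0,"ty":0,"tz":0.05,"yaw":0.1},
])

```text
time_s: 33.25
position: [0.589, 0.1055, 0.0631]
tool_rot: [[0.995, -0.099, -0.008], [-0.099, -0.995, -0.005], [-0.007, 0.006, -1.0]]
ft_force: [-0.2, -1.2, -1.0]
grip_width: 0.0109
```

```bash
python3 -c "
from h import *
s=bolt()"
```

```text
P [0.589  0.1055 0.0631] th -5.67 q [-1.1 36.9 79.9 -0.3 63.6 94.8] F [-0.2 -1.2 -1. ] M [-0.03 -0.05  0.1 ]
bolt bottom [ 0.5947  0.1037 -0.0011] axis down [ 0.011 -0.02  -1.   ] off rail mm 5.09 w 0.0109
```

Request:
carry_out([
  {"tx":0,"ty":0,"tz":0.03,"yaw":0.1},
  {"tx":0,"ty":0,"tz":0.03,"yaw":0.1},
])

```text
time_s: 33.45
position: [0.589, 0.1059, 0.0623]
tool_rot: [[0.953, -0.302, -0.008], [-0.302, -0.953, -0.005], [-0.006, 0.007, -1.0]]
ft_force: [0.3, 0.2, -2.4]
grip_width: 0.0104
```

```bash
python3 -c "
from h import *
s=bolt()"
```

```text
P [0.589  0.1059 0.0623] th -17.6 q [ -1.   36.9  80.   -0.3  63.5 106.7] F [ 0.3  0.2 -2.4] M [ 0.1  -0.17  0.11]
bolt bottom [ 0.5942  0.1029 -0.0019] axis down [ 0.007 -0.023 -1.   ] off rail mm 4.52 w 0.0104
```

Request:
carry_out([
  {"tx":0,"ty":0,"tz":0.04,"yaw":0.1},
  {"tx":0,"ty":0,"tz":0.04,"yaw":0.1},
])

```text
time_s: 33.65
position: [0.589, 0.1065, 0.0621]
tool_rot: [[0.87, -0.492, -0.007], [-0.492, -0.87, -0.004], [-0.004, 0.007, -1.0]]
ft_force: [-0.6, -0.3, 2.9]
grip_width: 0.0105
```

```bash
python3 -c "
from h import *
s=bolt()"
```

```text
P [0.589  0.1065 0.0621] th -29.5 q [ -1.   36.9  80.   -0.3  63.5 118.6] F [-0.6 -0.3  2.9] M [-0.19  0.14  0.21]
bolt bottom [ 0.5936  0.1024 -0.0021] axis down [ 0.004 -0.026 -1.   ] off rail mm 3.77 w 0.0105
```

Request:
carry_out([
  {"tx":0,"ty":0,"tz":0,"yaw":0.05},
])

```text
time_s: 33.75
position: [0.5889, 0.1066, 0.0622]
tool_rot: [[0.843, -0.538, -0.007], [-0.538, -0.843, -0.004], [-0.004, 0.007, -1.0]]
ft_force: [0.7, -0.8, -2.6]
grip_width: 0.0105
```

```bash
python3 -c "
from h import *
s=bolt()"
```

```text
P [0.5889 0.1066 0.0622] th -32.55 q [ -1.   36.9  80.   -0.3  63.5 121.7] F [ 0.7 -0.8 -2.6] M [-0.29 -0.29  0.21]
bolt bottom [ 0.5933  0.1022 -0.002 ] axis down [ 0.003 -0.026 -1.   ] off rail mm 3.47 w 0.0105
```

Request:
carry_out([
  {"tx":0,"ty":0,"tz":0,"yaw":0.05},
])

```text
time_s: 33.85
position: [0.5889, 0.1067, 0.0621]
tool_rot: [[0.814, -0.581, -0.007], [-0.581, -0.814, -0.005], [-0.003, 0.008, -1.0]]
ft_force: [0.3, -1.1, -1.7]
grip_width: 0.0105
```

```bash
python3 -c "
from h import *
s=bolt()"
```

```text
P [0.5889 0.1067 0.0621] th -35.51 q [ -0.9  36.9  80.   -0.3  63.4 124.7] F [ 0.3 -1.1 -1.7] M [-0.16 -0.25  0.24]
bolt bottom [ 0.5931  0.1021 -0.0021] axis down [ 0.002 -0.027 -1.   ] off rail mm 3.23 w 0.0105
```

Request:
carry_out([
  {"tx":0,"ty":0,"tz":0,"yaw":0.06},
  {"tx":0,"ty":0,"tz":0.01,"yaw":0.06},
])

```text
time_s: 34.05
position: [0.589, 0.1068, 0.0621]
tool_rot: [[0.736, -0.677, -0.006], [-0.677, -0.736, -0.005], [-0.001, 0.008, -1.0]]
ft_force: [-0.2, -0.4, -0.0]
grip_width: 0.0108
```

```bash
python3 -c "
from h import *
s=bolt()"
```

```text
P [0.589  0.1068 0.0621] th -42.61 q [ -0.9  36.9  80.   -0.3  63.4 131.8] F [-0.2 -0.4 -0. ] M [-0.12 -0.14  0.27]
bolt bottom [ 0.5926  0.1017 -0.0021] axis down [-0.001 -0.028 -1.   ] off rail mm 2.69 w 0.0108
```

Request:
carry_out([
  {"tx":0,"ty":0,"tz":0,"yaw":0.06},
])

```text
time_s: 34.15
position: [0.589, 0.107, 0.0621]
tool_rot: [[0.693, -0.721, -0.006], [-0.721, -0.693, -0.005], [-0.001, 0.008, -1.0]]
ft_force: [0.3, 0.2, -1.9]
grip_width: 0.0108
```

```bash
python3 -c "
from h import *
s=bolt()"
```

```text
P [0.589  0.107  0.0621] th -46.16 q [ -0.9  36.9  80.   -0.3  63.4 135.4] F [ 0.3  0.2 -1.9] M [-0.15 -0.27  0.25]
bolt bottom [ 0.5923  0.1016 -0.0021] axis down [-0.002 -0.029 -1.   ] off rail mm 2.4 w 0.0108
```

Request:
carry_out([
  {"tx":0,"ty":0,"tz":0,"yaw":0.07},
  {"tx":0,"ty":0,"tz":0,"yaw":0.07},
])

```text
time_s: 34.35
position: [0.5892, 0.1071, 0.062]
tool_rot: [[0.582, -0.814, -0.005], [-0.814, -0.582, -0.006], [0.001, 0.008, -1.0]]
ft_force: [0.5, -1.3, -1.4]
grip_width: 0.0106
```

```bash
python3 -c "
from h import *
s=bolt();p,im=grab('wrist','v');m=orange(im);ys,xs=np.nonzero(m);print(ys.min(),ys.max(),[(r,xs[ys==r].min(),xs[ys==r].max()) for r in (180,230,280,320)])"
```

```text
P [0.5892 0.1071 0.062 ] th -54.44 q [ -0.9  36.9  80.   -0.4  63.4 143.7] F [ 0.5 -1.3 -1.4] M [-0.14 -0.28  0.25]
bolt bottom [ 0.5918  0.1012 -0.0021] axis down [-0.005 -0.03  -1.   ] off rail mm 1.77 w 0.0106
159 342 [(180, np.int64(306), np.int64(330)), (230, np.int64(307), np.int64(330)), (280, np.int64(308), np.int64(330)), (320, np.int64(309), np.int64(329))]
```

Request:
carry_out([
  {"tx":0,"ty":0,"tz":0,"yaw":0.06},
])

```text
time_s: 34.5
position: [0.5893, 0.1072, 0.062]
tool_rot: [[0.529, -0.848, -0.005], [-0.848, -0.529, -0.006], [0.002, 0.007, -1.0]]
ft_force: [1.1, -0.7, -1.7]
grip_width: 0.0105
```

```bash
python3 -c "
from h import *
s=bolt()"
```

```text
P [0.5893 0.1072 0.062 ] th -58.05 q [ -0.9  36.9  80.   -0.4  63.3 147.4] F [ 1.1 -0.7 -1.7] M [-0.13 -0.32  0.32]
bolt bottom [ 0.5915  0.1011 -0.0021] axis down [-0.006 -0.03  -1.   ] off rail mm 1.49 w 0.0105
```

Request:
carry_out([
  {"tx":0,"ty":0,"tz":0,"yaw":0.06},
])

```text
time_s: 34.6
position: [0.5894, 0.1072, 0.0621]
tool_rot: [[0.477, -0.879, -0.005], [-0.879, -0.477, -0.006], [0.003, 0.007, -1.0]]
ft_force: [0.4, -1.2, -0.7]
grip_width: 0.0102
```

```bash
python3 -c "
from h import *
s=bolt()"
```

```text
P [0.5894 0.1072 0.0621] th -61.52 q [ -0.9  36.9  80.   -0.4  63.3 150.8] F [ 0.4 -1.2 -0.7] M [-0.14 -0.28  0.36]
bolt bottom [ 0.5913  0.101  -0.0021] axis down [-0.007 -0.03  -1.   ] off rail mm 1.23 w 0.0102
```

Request:
carry_out([
  {"tx":0,"ty":0,"tz":0,"yaw":0.05},
])

```text
time_s: 34.7
position: [0.5894, 0.1073, 0.062]
tool_rot: [[0.432, -0.902, -0.005], [-0.902, -0.432, -0.006], [0.004, 0.007, -1.0]]
ft_force: [0.9, -0.6, -0.3]
grip_width: 0.0105
```

```bash
python3 -c "
from h import *
s=bolt()"
```

```text
P [0.5894 0.1073 0.062 ] th -64.39 q [ -0.8  37.   80.   -0.4  63.3 153.7] F [ 0.9 -0.6 -0.3] M [-0.13 -0.19  0.47]
bolt bottom [ 0.5911  0.1009 -0.0021] axis down [-0.008 -0.03  -1.   ] off rail mm 1.01 w 0.0105
```

Request:
carry_out([
  {"tx":0,"ty":0,"tz":0,"yaw":0.04},
])

```text
time_s: 34.8
position: [0.5895, 0.1073, 0.0621]
tool_rot: [[0.396, -0.918, -0.004], [-0.918, -0.396, -0.006], [0.004, 0.007, -1.0]]
ft_force: [0.2, -0.7, -1.6]
grip_width: 0.0107
```

```bash
python3 -c "
from h import *
s=bolt()"
```

```text
P [0.5895 0.1073 0.0621] th -66.66 q [ -0.8  37.   80.   -0.4  63.3 156. ] F [ 0.2 -0.7 -1.6] M [-0.21 -0.18  0.49]
bolt bottom [ 0.5909  0.1008 -0.0021] axis down [-0.009 -0.03  -1.   ] off rail mm 0.86 w 0.0107
```

Request:
carry_out([
  {"tx":0,"ty":0,"tz":0,"yaw":0},
  {"tx":0,"ty":0,"tz":0,"yaw":0},
  {"tx":0,"ty":0,"tz":0,"yaw":0},
  {"tx":0,"ty":0,"tz":0,"yaw":0},
  {"tx":0,"ty":0,"tz":-2,"yaw":0},
  {"tx":0,"ty":0,"tz":-3,"yaw":0},
  {"tx":0,"ty":0,"tz":-4,"yaw":0},
  {"tx":0,"ty":0,"tz":-3,"yaw":0},
  {"tx":0,"ty":0,"tz":0,"yaw":0},
], jaw=-0.3)

```text
time_s: 35.7
position: [0.5895, 0.1087, 0.1861]
tool_rot: [[0.403, -0.915, -0.007], [-0.915, -0.402, -0.005], [0.002, 0.009, -1.0]]
ft_force: [0.2, -0.9, 0.0]
grip_width: 0.0555
```

Run:
```python
from h import *
s=env.observe();print(s["time_s"],s["position"],s["tool_rot"],s["ft_force"],s["wrist_torque"])
p,im=grab("wrist","w"); 
for z in (.0675,.072): bar(p,im,z)
h=cv2.cvtColor(im,cv2.COLOR_BGR2HSV)
_,a=grab("side","w_side"); _,b=grab("scene","w_scene")
```

```text
35.7 [0.58946137 0.10867323 0.18609796] [[ 0.40252546 -0.9153802  -0.00723521]
 [-0.91540713 -0.40249709 -0.00508744]
 [ 0.00174479  0.00867098 -0.99996088]] [ 0.2385418  -0.86588565  0.00900672] [ 0.04130541 -0.03573717  0.01486363]
bar px [318.  189.5] (107.0, 12.0) world [0.5908217  0.10410602 0.0675    ] ang 113.73755187417538 len 0.10318243035330413
bar px [318.  189.5] (107.0, 12.0) world [0.59137168 0.10292303 0.072     ] ang 113.73755187417535 len 0.10132808410387642
```

```bash
python3 -c "
from rig import env
print(env.close_job())"
```

```text
the job is handed in; nothing more can be done
None
```

The vee rest is bolted to the rail and the job is handed in at about 36 s of the 67 s allowed. I never saw the head under the lips directly, so "square across" rests on feel and the bar's measured angle.

- **Inserting:** I let the bolt's head down lengthwise into the free part of the slot, let go so it could stand upright, and gripped the bar again. I then slid it along until the shank met the end of the notch, at about 20 N.
- **Turning:** I turned it clockwise. After about 90–100° the readings showed only the nut's drag, about 0.1 N m, so the head had come to its stop.
- **Tightening:** The turning moment levelled off at about 0.25 N m while the head lifted to the lips. It then climbed through 0.32 and 0.36 to 0.47–0.49 N m, where I stopped. That is a little above the 0.4 N m called firm. The wrist reading carries about 0.05 N m of noise.

**Last checks:** After letting go and lifting clear, the bar was still at the angle I left it (about 114°). Its middle measured (0.591, 0.104), within about 2 mm of the expected seat, and the tool read no load.

**Problems along the way:**
- The tool drifted out of upright while moving, by up to about 3.6°. I corrected it by gripping the rail with the jaws and pressing sideways at about 30 N.
- By calculation the bolt leaned just under 2° as it went into the slot, before I let it right itself.
- The wrist camera's estimates were 2–3 mm off along the tool axis, so I found the seat by contact instead.
- I did not measure the sanding discs again at the end; nothing was moved near them.

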